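Refit the snap ring that holds the spring cap on a sample-stage spindle

TASK

Take the snap-ring pliers from the tool block, put their tips in the two eyes of the ring lying round the spindle nose, and spread the ring just enough to pass over the spindle, without overstretching it. Push it down with the spring cap, gently so as not to ram the cap onto its stop, until it can contract fully into the groove all round. Leave it seated there and stand the pliers, tips down, back in the tool block; leave the other things on the bench alone.

Things in the scene. Friction and masses are not known exactly. Their poses are not given: they have to be found in the camera images.
- spindle_axis (a point): Spindle of the sample stage: upright bored steel, 63.6 mm in diameter. Point on its axis at the shoulder, 69 mm above the bench, z up; here the full diameter begins (1.5 mm chamfer). Above it a nose 55 mm in diameter, 10 mm high. The groove, 59.4 mm in diameter, lies 5.0 to 10.8 mm below this point; under it the spindle has its full diameter again.
- stage: The sample stage, fixed to the bench: foot 132 mm in diameter, grey housing 117 mm, spindle on its axis, a socket sticking out at -x to 88 mm. Origin on the axis at the bench.
- cap_top (a point): Spring cap: aluminium washer 100 mm in diameter round the spindle; this point is on the axis at its flat top. At rest 1 mm above the shoulder, it covers the groove. It slides down up to 12.5 mm against a spring (5.5 N to start, 10 N at 10 mm, 11 N at the hard stop), comes back by itself, and must not be pressed with more than 20 N.
- ring: Open snap ring, dark spring steel, lightly oiled, 4 mm thick, 5.5 mm broad, inner diameter 60 mm slack; it lies loose on the cap round the nose (play 2 mm). Origin: centre of its round back part, underside; z up, x from the back through the gap. Open enough to pass the spindle, this origin lies 3.5 mm behind the spindle's axis, the eyes' midpoint 34 mm in front of it.
- ring_eye_l (a point): Middle of the eye at y > 0 of the ring, on the upper face. Hole 6.2 mm, through; eye 13 mm. Slack, the eyes are 28.3 mm apart, midpoint 36.9 mm from the ring's origin. The ring passes over the spindle with the eyes about 46 mm apart (48 to 52 mm is comfortable); beyond 60 mm it is overstretched. 50 mm takes about 8 N at each eye.
- ring_eye_r (a point): Middle of the eye at y < 0 of the ring, on the upper face; else as the other.
- ring_back (a point): Point on the ring's upper face at its back, opposite the gap, 32.8 mm from the ring's origin.
- pliers: Snap-ring pliers (0.15 kg) standing in the tool block, tips down. Origin on the pivot, z up to the handle ends, y across the handles, x along the pivot pin. Jaws 62 mm long from pivot to tip shoulders. The arms do not cross: squeezing the handles spreads the tips; they spring back (11 N at the handles to start, 17 N at full spread, plus the ring's force).
- pliers_l (a joint): Angle of each plier arm from rest (rad): 0 at rest, 0.30 at the stop. The tips are 24 mm apart at 0 and part by 124 mm per rad; 66 mm above the pivot the handles close by 132 mm per rad.
- tip_l (a point): Shoulder of the pliers' tip at y > 0: a flat 8.5 x 7 mm (x, y); from its middle (this point) a round stepped pin, 3.8 mm in diameter and 2.6 mm at its end, sticks 3.8 mm out, toed in by 0.11 rad at rest and upright at 0.11 rad of the joint.
- tip_r (a point): Shoulder of the pliers' tip at y < 0, as the other.
- pliers_grip (a point): Middle between the handles where to grip, 66 mm above the pivot, axes as the pliers'. Handles: black, 20 mm wide in x, 58 mm over their outer faces here at rest, from 30 to 90 mm above the pivot, leaning 0.1 rad outwards at rest and upright at half squeeze. Finger guards, 26 mm wide, stick out 7 mm from them 42 to 46.5 mm above the pivot.
- block_seat (a point): Tool block: grey plastic, fixed, 60 x 110 x 50 mm (x, y, z). Point: middle of its pocket's floor, 10 mm above the bench, axes along the block. The pocket is 12.5 mm (x) by 41 mm (y), open at the top, 40 mm deep. The pliers stand in it on their pins, their y along the block's y (either way round), pivot 65.8 mm above this point.
- sprayer: Bystander: glass spray flask, 82 mm in diameter, 140 mm high, origin under its foot.
- dish: Bystander: clear dish with small brass rings, 90 mm in diameter, 14 mm high, origin underneath.
- grease_jar: Bystander: white lidded jar, 45 mm in diameter, 34 mm high, origin underneath.
Not all that is in view belongs to the job. Of the things like the ring, leave any that is green; of the rest the larger one is meant.

How it is judged:
By the outcome, as a careful person would: the job done as asked, in the order asked, and still so for the second after the job is handed in, with the robot touching nothing.
It also fails if it takes over 72 s, if anything falls off the work surface, if the arm or the gripper's body presses on something with over 40 N, if the wrist force passes 120 N, or if a joint passes its speed limit or range.

ROBOT

A 7-joint arm with a two-finger parallel gripper is mounted at the origin on the work surface. World frame = base frame: x ahead of the robot, y to its left, z up, the work surface at z = 0. Lengths are in m, angles in rad, forces in N, time in s.
With the tool pointing down it reaches from about 0.425 to 0.925 m from the base axis. Payload 6.8 kg.
Tool frame: the origin (TCP) lies at the very end of the fingers, on their centre line; the grasp point (between the pads) lies 19 mm behind it (r.tcp_to_grasp is the distance from the TCP to the grasp point, in m); z points along the fingers, x is the direction in which the jaws open and shut, and the axes are right-handed (so a half turn about z gives the same grasp; the last joint's range is limited). The gripper opens to 85 mm and grips with 20 to 120 N. Pads are 22 mm wide; open, the fingers measure 114 mm over their backs; the gripper's body (76 mm by 85 mm) begins 54 mm behind the grasp point. The pads swing forward as they close: fully open they stand 13 mm farther back than shut.
Start: joints at [-1.221, 0.477, 0.022, 1.555, -0.011, 1.109, -0.083], TCP at [0.298, 0.606, 0.231] pointing down, gripper open.
Joint ranges: [-2.96, 2.96], [-0.34, 2.1], [-1.41, 1.46], [0.24, 2.44], [-1.37, 4.51], [0.17, 1.92], [-2.96, 2.96]. Speed limits (rad/s): [2.39, 2.39, 3.14, 3.14, 3.14, 3.14, 3.14].

INTERFACE

Orientations are given as a rotation vector (axis times angle).
In Python, from workcell import r, optics, ticket gives the robot as it stands. The module is installed in compiled form; this text tells all that it offers.
- The arm moves only by the tool drive_tool, never from a script. Its argument "series" is a list that holds one entry, the list of rows, each a list of 7 numbers: the shift along the tool's x, y, z in m, then the turn, a rotation vector about the tool's x, y, z in rad, then the closure, from -1 (fully open) to 1 (shut). A call has 1 to 12 rows; each row shifts and turns the commanded pose from where the row before left it, along the tool's axes as they then stand; what a row does not reach is not made up. A row lasts 1/8 s, in which the tool goes at most 62.5 mm and 10.7 degrees, less where a joint would pass 70% of its speed; a pose out of reach is approached as far as the arm can. A call with a gripper value outside its range is refused whole. The fingers move at their own pace and stop on an object; "squeeze" is the grip in N (left out, the last holds). Time passes only in rows, so rows that do not move let the fingers close. It gives the time, the measured TCP pose, the force and the opening at its end, in the units of the state.
- r.observe(): the state, without advancing time (a new reading comes with each control period).
- optics.capture(name): name is "scene" or "top" or "wrist"; returns (picture, depth): 420x560x3 uint8, blue, green, red; 420x560 float32, m along the optical axis (not along the pixel's ray), 0 where there is no reading.
- optics.camera_info(name): a dict with "fx", "fy", "cx", "cy" (pixels), "k1" (the pictures are not rectified: a ray, as slopes to the right and down, at radius r is drawn at 1 + k1 r^2 times it, then the intrinsics apply), "rvec" (rotation vector, rad) and "tvec" (3), from world to camera coordinates, as OpenCV has them. Camera axes: x right, y down, z forward; pixel columns grow to the right and rows downward; lengths in m; the calibration is good to about 2 mm. A picture is of the moment at which its call begins: read the wrist's pose just before it. camera_info takes no time and is no camera call; for the wrist camera it gives the pose at the moment of the call.
- ticket.finish_job(): hands the job in, once; it reports no verdict.
The state is a dict: "clock": time; "joint_pos": joint angles; "qvel": joint speeds; "joint_torque": joint torques, N m; "position": TCP position; "tcp_rot": TCP orientation; "force": force on the tool from outside, world axes, zero at the start; "moment": the same for the moment, N m; "finger_gap": opening from 0.0 (shut) to 1.0 (fully open).
Only numpy, scipy, OpenCV 4.12 (cv2) and the standard library are available. Lean on these libraries where they do the work, as an engineer would, in place of code of your own. Each camera call takes 0.05 s, during which the arm holds its last target.

## Working session

There is one attempt and no reset: what is moved stays moved. The work goes in short steps, Python scripts to look and compute and a tool call to move; the robot and the scene stay as the last step left them, time stands still between calls to the robot, and variables do not carry over. Pictures are saved under pics/ and viewed, and the job is handed in when it is done.

Besides the shell and the picture viewer there is one more tool, called after ">>>" as name(argument=value, ...) on one line, values as JSON. drive_tool: Moves the arm, as the interface text tells. Its arguments: {"type":"object","properties":{"series":{"type":"array"},"squeeze":{"type":"number"}},"required":["series"]}

```bash
mkdir -p pics
cat > h.py <<'E'
import numpy as np, cv2
from scipy.spatial.transform import Rotation as R
def info(o,n):
    c=o.camera_info(n); Rm=cv2.Rodrigues(np.array(c['rvec'],float))[0]; return c,Rm,np.array(c['tvec'],float).ravel()
def und(c,u,v):
    x=(u-c['cx'])/c['fx']; y=(v-c['cy'])/c['fy']; X,Y=x,y
    for _ in range(20):
        s=1+c['k1']*(X*X+Y*Y); X,Y=x/s,y/s
    return X,Y
def ray(I,u,v):
    c,Rm,t=I; X,Y=und(c,u,v); return -Rm.T@t, Rm.T@np.array([X,Y,1.0])
def onz(I,u,v,z):
    o,d=ray(I,u,v); return o+d*(z-o[2])/d[2]
def dep(I,u,v,D):
    o,d=ray(I,u,v); return o+d*D
def proj(I,P):
    c,Rm,t=I; p=Rm@np.array(P)+t; X,Y=p[0]/p[2],p[1]/p[2]; s=1+c['k1']*(X*X+Y*Y)
    return c['fx']*X*s+c['cx'], c['fy']*Y*s+c['cy']
def tri(I1,p1,I2,p2):
    o1,d1=ray(I1,*p1);o2,d2=ray(I2,*p2)
    A=np.c_[d1,-d2]; s=np.linalg.lstsq(A,o2-o1,rcond=None)[0]
    a=o1+d1*s[0];b=o2+d2*s[1]; return (a+b)/2,np.linalg.norm(a-b)
import pickle
def save(n,pic,D,I): pickle.dump((pic,D,I),open(f'{n}.pkl','wb')); cv2.imwrite(f'pics/{n}.png',pic)
def load(n): return pickle.load(open(f'{n}.pkl','rb'))
E
python3 - <<'E'
from h import *
from workcell import r,optics,ticket
print(r.observe(), r.tcp_to_grasp)
for n in ['scene','top','wrist']:
    I=info(optics,n); p,D=optics.capture(n); save(n+'0',p,D,I); print(n,I[0])
E
```

```text
{'clock': 0.0, 'joint_pos': array([-1.2210868 ,  0.47775647,  0.02231099,  1.55645357, -0.01148402,
        1.10928704, -0.08312459]), 'qvel': array([-8.23649379e-04, -2.17507507e-04,  1.03571153e-03, -6.50256503e-04,
        1.09533711e-03,  1.84010723e-04,  6.67896433e-05]), 'joint_torque': array([-1.13648020e-03, -5.96439207e+01,  1.60761941e+00, -2.81197107e+01,
        1.25017544e-02,  9.41935752e-03, -3.76544747e-06]), 'position': array([0.29808072, 0.6049625 , 0.23035352]), 'tcp_rot': array([ 2.66665083e+00,  1.65891247e+00, -2.25292433e-03]), 'force': array([-0.66864274,  0.14823812, -0.57197491]), 'moment': array([ 0.06102821,  0.03167181, -0.02684425]), 'finger_gap': 1.0006568766896957} 0.0187
scene {'fx': 541.4452759796038, 'fy': 541.4452759796038, 'cx': 280.95975606809276, 'cy': 205.40799096925167, 'k1': 0.0396679067009649, 'rvec': array([ 0.97210924,  2.39615741, -1.11728885]), 'tvec': array([ 0.36507342, -0.15466795,  1.24833623])}
top {'fx': 482.2264827874213, 'fy': 482.2264827874213, 'cx': 279.22546209459114, 'cy': 210.69453256752215, 'k1': 0.05994778862449508, 'rvec': array([ 2.19584399, -2.14617301,  0.09295166]), 'tvec': array([-0.02038441,  0.53950377,  1.10693022])}
wrist {'fx': 376.4269899396461, 'fy': 376.4269899396461, 'cx': 285.5748333882477, 'cy': 212.62081679291379, 'k1': -0.057771387264222936, 'rvec': array([-2.46548866, -1.53289352, -0.20970033]), 'tvec': array([-0.67497979, -0.03514316,  0.37868353])}
```

View pics/scene0.png

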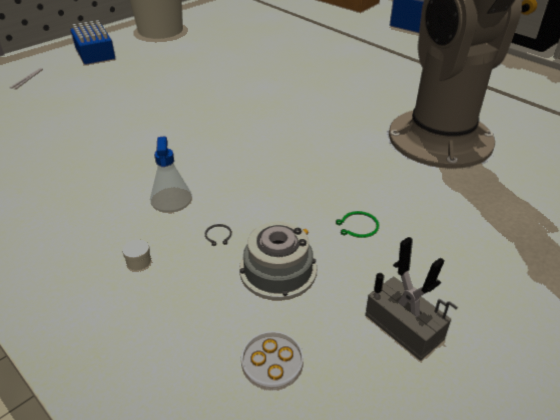

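View pics/top0.png

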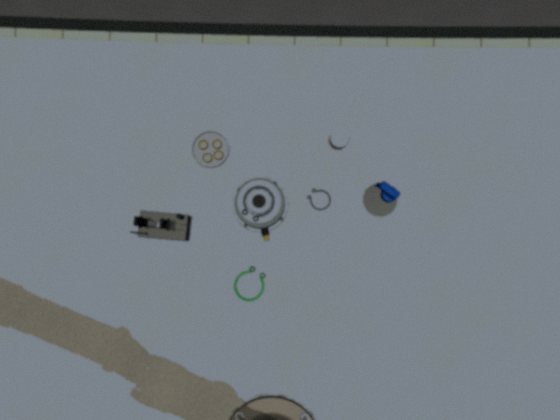

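View pics/wrist0.png

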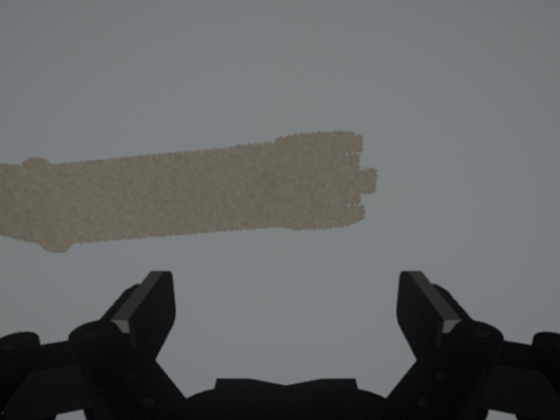

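Scene picture: the stage with a dark ring round the nose is at (278,245), its eyes near (298,231) and (302,243). Tool block with pliers is at (408,300). Ring candidates are:
- dark ring on the stage (278,238)
- small dark ring on the bench (218,234)
- green ring (360,223)

The stage ring fits the description, so I'm checking it in close crops.

Run:
```python
from h import *
p,D,I=load('scene0'); q,D2,I2=load('top0')
a=cv2.resize(p[205:305,225:331],None,fx=4,fy=4,interpolation=3); a=a[:400]
b=cv2.resize(p[225:360,350:470],None,fx=4,fy=4,interpolation=3)
c=cv2.resize(q[165:245,220:300],None,fx=5,fy=5,interpolation=3)
d=cv2.resize(q[195:255,120:200],None,fx=5,fy=5,interpolation=3)
cv2.imwrite('pics/c1.png',np.clip(a*1.5,0,255));cv2.imwrite('pics/c2.png',np.clip(b*1.5,0,255))
cv2.imwrite('pics/c3.png',np.clip(np.vstack([c,d])[:, :]*1.5,0,255)) if c.shape[1]==d.shape[1] else 0
print(onz(I2,165,224,0.1),onz(I2,259,201,0.08), onz(I2,320,200,0.0),onz(I2,249,285,0))
```

```text
[0.49813301 0.23969799 0.1       ] [0.55548168 0.03726829 0.08      ] [ 0.57011782 -0.1051417   0.        ] [0.36430175 0.05944707 0.        ][ WARN:0@0.462] global loadsave.cpp:1063 imwrite_ Unsupported depth image for selected encoder is fallbacked to CV_8U.
```

View pics/c1.png

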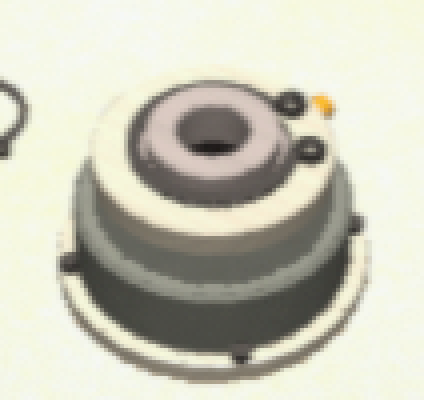

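View pics/c2.png

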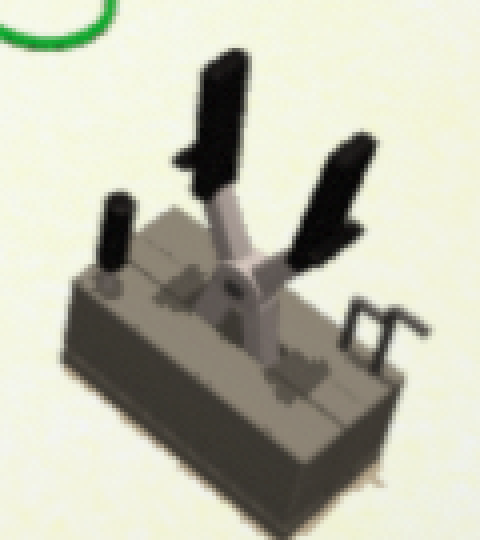

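View pics/c3.png

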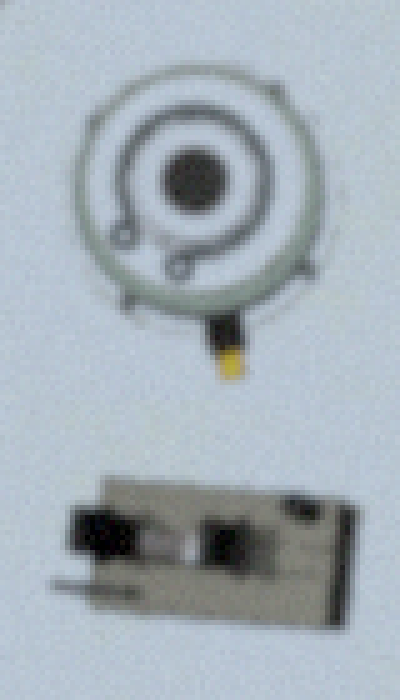

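Run:
```python
from h import *
q,D,I=load('top0'); p,Ds,Is=load('scene0'); w,Dw,Iw=load('wrist0')
# wrist cam in tool frame
T=R.from_rotvec([2.66665083e+00,1.65891247e+00,-2.25292433e-03]).as_matrix(); tp=np.array([0.29808072,0.6049625,0.23035352])
c,Rm,t=Iw; print('cam in tool',T.T@(-Rm.T@t-tp),'\n',T.T@Rm.T, '\ntoolaxes',T)
# top depth heights
def H(D,I):
    v,u=np.mgrid[0:420,0:560]; c,Rm,t=I
    P=np.zeros((420,560,3)); X,Y=und(c,u.astype(float),v.astype(float)); pc=np.dstack([X*D,Y*D,D]); return (pc-t)@Rm
Pt=H(D,I); 
for n,(u0,u1,v0,v1) in dict(block=(125,200,200,250),stage=(225,295,170,245)).items():
    s=Pt[v0:v1,u0:u1].reshape(-1,3); ok=D[v0:v1,u0:u1].ravel()>0
    s=s[ok]; print(n,np.histogram(s[:,2],bins=np.arange(-.01,.18,.01)))
s=Pt[200:250,125:200].reshape(-1,3); m=(abs(s[:,2]-.05)<.006); rc=cv2.minAreaRect(s[m,:2].astype(np.float32)*1000); print(rc, s[m,2].mean())
s=Pt[165:245,220:300].reshape(-1,3); m=(abs(s[:,2]-.072)<.007); (cx,cy),rr=cv2.minEnclosingCircle(s[m,:2].astype(np.float32)*1000); print(cx,cy,rr,m.sum())
m=s[:,2]>.13; 
s=Pt[200:250,125:200].reshape(-1,3);m=s[:,2]>.1; print(s[m].mean(0),s[m].min(0),s[m].max(0))
```

```text
cam in tool [ 0.00037566 -0.06754617 -0.14380774] 
 [[ 9.99998421e-01 -9.59923183e-04  1.49559205e-03]
 [ 5.23001515e-04  9.63262592e-01  2.68560805e-01]
 [-1.69844561e-03 -2.68559599e-01  9.63261573e-01]] 
toolaxes [[ 4.41957076e-01  8.97035953e-01 -6.64793702e-04]
 [ 8.97034450e-01 -4.41957556e-01 -1.64750852e-03]
 [-1.77168497e-03  1.31785195e-04 -9.99998422e-01]]
block (array([1065, 1239,   24,   24,   26,  479,  492,    7,   21,   46,   43,
         18,   24,   63,   24,   23,   29,   86]), array([-0.01,  0.  ,  0.01,  0.02,  0.03,  0.04,  0.05,  0.06,  0.07,
        0.08,  0.09,  0.1 ,  0.11,  0.12,  0.13,  0.14,  0.15,  0.16,
        0.17]))
stage (array([1178, 1788,  192,   28,  119,  393,   96,  395,  934,  108,    0,
          0,    0,    0,    0,    0,    0,    0]), array([-0.01,  0.  ,  0.01,  0.02,  0.03,  0.04,  0.05,  0.06,  0.07,
        0.08,  0.09,  0.1 ,  0.11,  0.12,  0.13,  0.14,  0.15,  0.16,
        0.17]))
((499.08441162109375, 257.2366638183594), (111.77650451660156, 59.91155242919922), 85.98978424072266) 0.050100095635817896
556.7908935546875 37.53839111328125 50.184783935546875 1224
[0.49512945 0.24349382 0.20155224] [ 0.43585008 -0.01659808  0.10052475] [0.51291748 0.29171675 1.1517524 ]
```

```bash
cat > plan.py <<'E'
# usage: plan(target xyz, toolx-yaw deg) -> shift in tool axes now, turn about tool z
from h import *
from workcell import r
def plan(P,yaw):
    s=r.observe(); T=R.from_rotvec(s['tcp_rot']).as_matrix(); d=T.T@(np.array(P)-s['position'])
    y=np.radians(yaw); X=np.array([np.cos(y),np.sin(y),0]); Z=np.array([0,0,-1.]); W=np.c_[X,np.cross(Z,X),Z]
    rv=R.from_matrix(T.T@W).as_rotvec()
    print('t',s['clock'],'tcp',s['position'].round(4),'yaw',np.degrees(np.arctan2(T[1,0],T[0,0])).round(2),'F',s['force'].round(2),'M',s['moment'].round(3),'gap',round(float(s['finger_gap']),4))
    print('shift mm',(d*1000).round(2),'turn',rv.round(4),'shift in final frame',(W.T@(np.array(P)-s['position'])*1000).round(2))
E
python3 -c "
from plan import *
plan([0.47,0.255,0.25],86)"
```

```text
t 0.15 tcp [0.2981 0.6051 0.2306] yaw 63.77 F [ 0.34 -0.66 -0.3 ] M [ 0.01  -0.033  0.035] gap 1.0027
shift mm [-238.13  308.89  -19.07] turn [-2.000e-04  1.400e-03 -3.879e-01] shift in final frame [-337.26  195.87  -19.43]
```

>>> drive_tool(series=[[[-0.0298,0.0386,-0.0024,0,0,0,-1],[-0.0298,0.0386,-0.0024,0,0,0,-1],[-0.0298,0.0386,-0.0024,0,0,0,-1],[-0.0298,0.0386,-0.0024,0,0,0,-1],[-0.0298,0.0386,-0.0024,0,0,0,-1],[-0.0298,0.0386,-0.0024,0,0,0,-1],[-0.0298,0.0386,-0.0024,0,0,0,-1],[-0.0298,0.0386,-0.0024,0,0,0,-1],[0,0,0,0,0,-0.13,-1],[0,0,0,0,0,-0.13,-1],[0,0,0,0,0,-0.128,-1],[0,0,0,0,0,0,-1]]])

```text
clock: 1.65
position: [0.4698, 0.255, 0.2503]
tcp_rot: [-2.299, -2.141, 0.001]
force: [-0.6, -0.1, 1.0]
finger_gap: 0.996
```

Run:
```python
from plan import *
from workcell import optics
plan([0.47,0.255,0.25],86)
I=info(optics,'wrist'); p,D=optics.capture('wrist'); save('w1',p,D,I)
```

```text
t 1.65 tcp [0.4698 0.255  0.2503] yaw 85.93 F [-0.62 -0.08  0.99] M [-0.03   0.035  0.013] gap 0.9962
shift mm [0.01 0.15 0.3 ] turn [-0.0004  0.0002 -0.0013] shift in final frame [0.01 0.15 0.3 ]
```

View pics/w1.png

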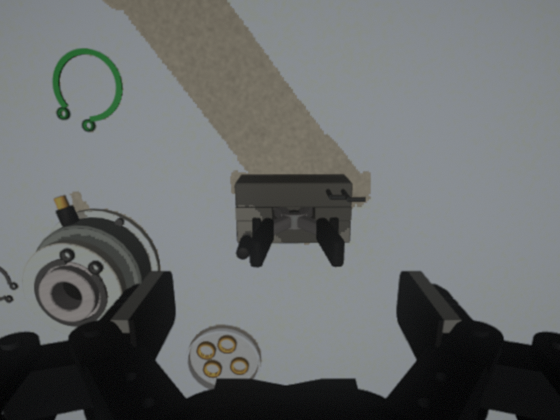

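Run:
```python
from h import *
p,D,I=load('w1')
a=cv2.resize(p[165:275,220:380],None,fx=5,fy=5,interpolation=3); cv2.imwrite('pics/w1c.png',np.clip(a*2.0,0,255).astype(np.uint8))
v,u=np.mgrid[0:420,0:560]; c,Rm,t=I; X,Y=und(c,u.astype(float),v.astype(float)); P=(np.dstack([X*D,Y*D,D])-t)@Rm
m=(P[...,2]>.15)&(P[...,2]<.19)&(D>0); m[:, :200]=0; m[:,370:]=0; m[280:]=0
n,l,s,cc=cv2.connectedComponentsWithStats(m.astype(np.uint8))
for i in range(1,n):
    if s[i,4]>20: print(s[i],P[l==i].mean(0),P[l==i].min(0),P[l==i].max(0))
m=(abs(P[...,2]-.05)<.005)&(D>0); m[:, :200]=0; m[:,370:]=0; m[300:]=0
print(cv2.minAreaRect(P[m][:,:2].astype(np.float32)*1000),P[m].mean(0))
```

```text
[249 233  18  34 514] [0.49035907 0.23534723 0.16361312] [0.4820845  0.22925342 0.15022302] [0.50138663 0.24029285 0.16799459]
[326 232  19  35 555] [0.49387852 0.28610582 0.16313273] [0.48571038 0.28119104 0.15002497] [0.50504519 0.292119   0.1685549 ]
((498.8435974121094, 260.5284423828125), (110.43978118896484, 59.59562683105469), 86.18824005126953) [0.49180704 0.25943051 0.05107888]
```

View pics/w1c.png

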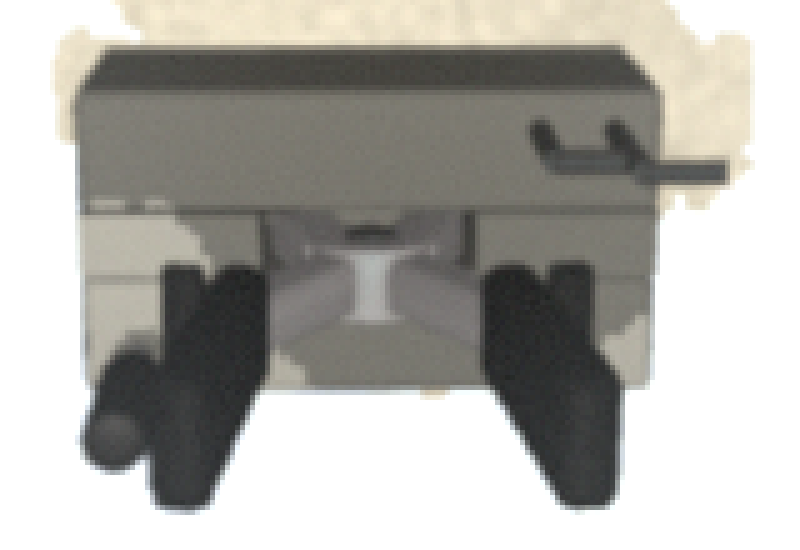

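Run:
```python
from h import *
p,D,I=load('w1'); q,Dt,It=load('top0'); s,Ds,Is=load('scene0')
v,u=np.mgrid[0:420,0:560]; c,Rm,t=I; X,Y=und(c,u.astype(float),v.astype(float)); P=(np.dstack([X*D,Y*D,D])-t)@Rm
def at(x,y): 
    u0,v0=220+x/5,165+y/5; b=P[int(v0)-1:int(v0)+2,int(u0)-1:int(u0)+2].reshape(-1,3); print((x,y),np.median(b,0).round(4))
for a in [(112,440),(180,490),(590,490),(370,290),(370,255),(290,240),(440,240),(275,240),(465,240),(130,245),(130,330),(300,360),(450,360),(300,150),(550,160),(700,172),(180,275),(570,275)]: at(*a)
ax=np.array([np.sin(np.radians(4)),np.cos(np.radians(4)),0])
im=np.clip(q*1.5,0,255).astype(np.uint8); im2=np.clip(s*1.3,0,255).astype(np.uint8)
c0=np.array([.4935,.2607,.166])
pts=[c0+ax*.026,c0-ax*.026,np.array([.4935,.2607,.0758])]
M=5
im=cv2.resize(im[195:255,120:200],None,fx=M,fy=M,interpolation=3); im2=cv2.resize(im2[225:360,350:470],None,fx=4,fy=4,interpolation=3)
for P0 in pts:
    a=proj(It,P0); cv2.circle(im,(int((a[0]-120)*M),int((a[1]-195)*M)),3,(0,0,255),-1)
    a=proj(Is,P0); cv2.circle(im2,(int((a[0]-350)*4),int((a[1]-225)*4)),3,(0,0,255),-1)
o=np.zeros((540,880,3),np.uint8); o[:300,:400]=im; o[:540,400:]=im2; cv2.imwrite('pics/chk1.png',o[:, :800+80][:,:800] if 0 else cv2.resize(o,None,fx=.9,fy=.9))
```

```text
(112, 440) [0.5179 0.215  0.0971]
(180, 490) [0.4982 0.234  0.1674]
(590, 490) [0.5026 0.2874 0.1673]
(370, 290) [0.4978 0.2607 0.0873]
(370, 255) [0.4915 0.2611 0.0871]
(290, 240) [0.4944 0.2468 0.064 ]
(440, 240) [0.4959 0.274  0.0655]
(275, 240) [0.4976 0.2435 0.0512]
(465, 240) [0.5029 0.2806 0.0424]
(130, 245) [0.4965 0.2161 0.0515]
(130, 330) [0.5136 0.2142 0.0507]
(300, 360) [0.5219 0.2464 0.0512]
(450, 360) [0.5239 0.2753 0.0509]
(300, 150) [0.4807 0.2495 0.0508]
(550, 160) [0.4794 0.2932 0.0781]
(700, 172) [0.4807 0.3173 0.0874]
(180, 275) [0.4824 0.2322 0.1228]
(570, 275) [0.4865 0.2908 0.123 ]
```

View pics/chk1.png

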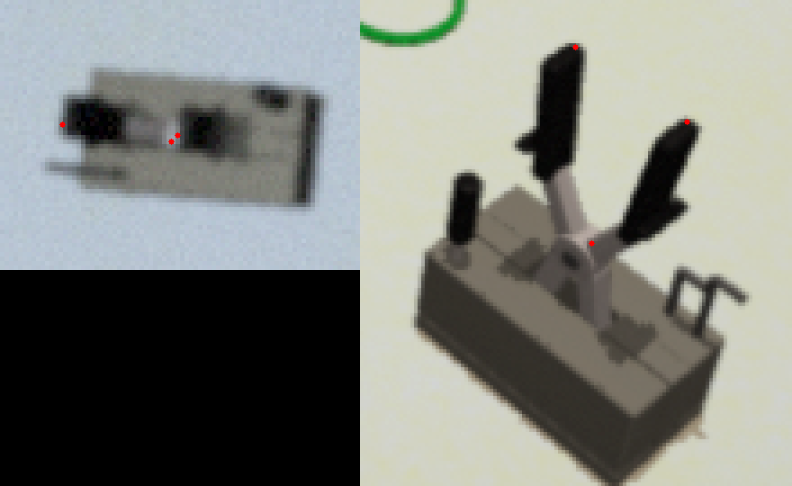

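>>> drive_tool(series=[[[0.002,0.0135,0.03,0,0,0,-1],[0.002,0.0135,0.03,0,0,0,-1],[0,0,0,0,0,0,-1]]])

```text
clock: 2.08
position: [0.4963, 0.2563, 0.1884]
tcp_rot: [-2.3, -2.139, 0.007]
force: [-0.3, -0.2, -0.2]
finger_gap: 0.998
```

Run:
```python
from plan import *
from workcell import optics
plan([0.497,0.2605,0.126],86)
I=info(optics,'wrist'); p,D=optics.capture('wrist'); save('w2',p,D,I)
cv2.imwrite('pics/w2b.png',np.clip(p*1.8,0,255).astype(np.uint8))
```

```text
t 2.075 tcp [0.4963 0.2563 0.1884] yaw 85.85 F [-0.27 -0.15 -0.18] M [0.003 0.038 0.004] gap 0.9979
shift mm [ 4.41  0.59 62.36] turn [-0.0034  0.0031 -0.0027] shift in final frame [ 4.21  0.39 62.37]
```

View pics/w2b.png

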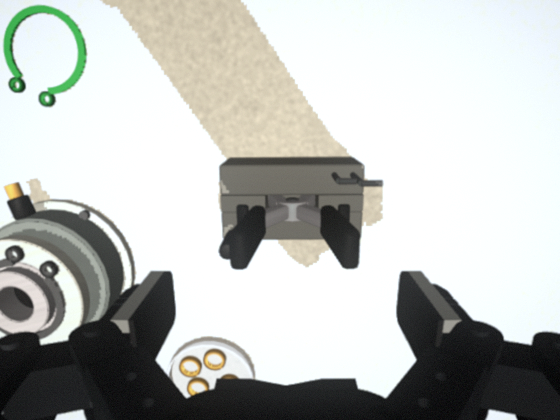

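Run:
```python
from h import *
from workcell import r
print(r.observe()['position'])
p,D,I=load('w2')
v,u=np.mgrid[0:420,0:560]; c,Rm,t=I; X,Y=und(c,u.astype(float),v.astype(float)); P=(np.dstack([X*D,Y*D,D])-t)@Rm
for z0,z1 in((.16,.172),(.13,.14)):
  m=(P[...,2]>z0)&(P[...,2]<z1)&(D>0); m[:, :205]=0; m[:,385:]=0; m[280:]=0
  n,l,s,cc=cv2.connectedComponentsWithStats(m.astype(np.uint8))
  for i in range(1,n):
    if s[i,4]>20: q=P[l==i]; print(s[i],q.mean(0).round(4),np.percentile(q,3,0).round(4),np.percentile(q,97,0).round(4))
# silhouettes of handle tops: dark mask far edge row -> at z=.1658
g=p.max(2); print(g[225:272:2,245].tolist()); print(g[225:272:2,345].tolist())
for u0 in (240,245,345,350):
    print(u0,[onz(I,u0,vv,.166).round(4).tolist() for vv in (264,)])
```

```text
[0.49667083 0.25693128 0.1898739 ]
[229 227  21  42 780] [0.4911 0.2349 0.1656] [0.4827 0.2303 0.1611] [0.5005 0.2389 0.1676]
[338 227  22  42 807] [0.4946 0.2867 0.1656] [0.4862 0.2826 0.1607] [0.504  0.2911 0.1676]
[242 212  19  34 163] [0.4891 0.2402 0.135 ] [0.4833 0.2347 0.1302] [0.5    0.2422 0.1398]
[326 212  20  36 177] [0.4925 0.2815 0.135 ] [0.4865 0.2793 0.1302] [0.5031 0.2876 0.1398]
[23, 25, 22, 25, 23, 25, 25, 27, 27, 26, 27, 27, 28, 28, 28, 29, 28, 31, 33, 32, 29, 52, 143, 153]
[26, 22, 23, 22, 24, 26, 27, 26, 26, 26, 29, 28, 29, 30, 30, 32, 32, 30, 33, 31, 30, 39, 136, 147]
240 [[0.4991, 0.2346, 0.166]]
245 [[0.4993, 0.237, 0.166]]
345 [[0.5027, 0.2846, 0.166]]
350 [[0.5029, 0.287, 0.166]]
```

Run:
```python
from h import *
p,D,I=load('w2')
T=R.from_rotvec([-2.3,-2.139,.007]).as_matrix(); tp=np.array([.4963,.2563,.1884])
v,u=np.mgrid[0:420,0:560]; c,Rm,t=I; X,Y=und(c,u.astype(float),v.astype(float)); P=(np.dstack([X*D,Y*D,D])-t)@Rm
Q=(P-tp)@T
for uv in [(168,276),(160,276),(160,290),(150,300),(125,328),(405,276),(412,276),(412,290),(425,300),(450,328)]: print(uv,(Q[uv[1],uv[0]]*1000).round(1),D[uv[1],uv[0]])
```

```text
(168, 276) [-42.4  -8.7 -18.9] 0.1359402
(160, 276) [-43.9 -10.5 -22.9] 0.13166073
(160, 290) [-42.4  -7.8 -28.3] 0.12719314
(150, 300) [-42.2  -9.6 -38.4] 0.1169175
(125, 328) [-44.8  -8.2 -52.1] 0.10416899
(405, 276) [ 43.4  -9.2 -20.3] 0.13452296
(412, 276) [ 45.4  -9.9 -21.7] 0.13305543
(412, 290) [ 43.4  -7.9 -28.6] 0.12684569
(425, 300) [ 43.1 -11.  -41.2] 0.11395847
(450, 328) [ 47.   -7.7 -51.5] 0.104947895
```

>>> drive_tool(series=[[[0.0038,-0.001,0.0,0,0,0,-1],[0,0,0.018,0,0,0,-1],[0,0,0.018,0,0,0,-1],[0,0,0.018,0,0,0,-1],[0,0,0.012,0,0,0,-1],[0,0,0,0,0,0,-1],[0,0,0,0,0,0,-1]]])

```text
clock: 3.0
position: [0.4969, 0.2614, 0.125]
tcp_rot: [2.298, 2.142, 0.001]
force: [0.5, 0.1, -0.3]
finger_gap: 0.997
```

Run:
```python
from plan import *
from workcell import optics
plan([0.495,0.2607,0.119],86)
I=info(optics,'wrist'); p,D=optics.capture('wrist'); save('w3',p,D,I)
cv2.imwrite('pics/w3b.png',np.clip(p*1.8,0,255).astype(np.uint8))
plan([0.495,0.2607,0.119],86)
```

```text
t 3.0 tcp [0.4969 0.2614 0.125 ] yaw 85.99 F [ 0.46  0.07 -0.25] M [-0.001 -0.057  0.003] gap 0.9969
shift mm [-0.83 -1.8   6.03] turn [ 0.0007 -0.0006 -0.0001] shift in final frame [-0.83 -1.8   6.03]
t 3.05 tcp [0.4969 0.2614 0.1252] yaw 85.99 F [0.29 0.37 0.09] M [-0.025  0.017 -0.062] gap 0.9964
shift mm [-0.84 -1.88  6.15] turn [ 0.0009 -0.0007 -0.0001] shift in final frame [-0.83 -1.88  6.15]
```

View pics/w3b.png

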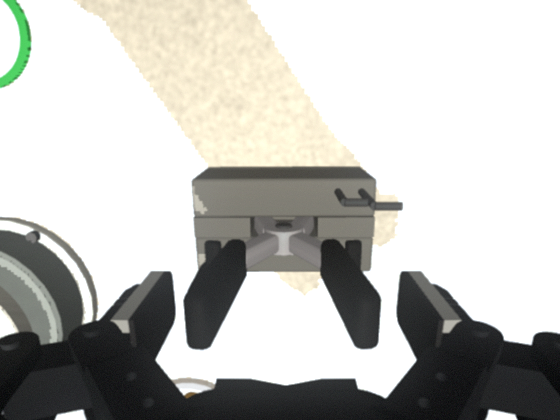

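Run:
```python
from h import *
p,D,I=load('w3')
T=R.from_rotvec([2.298,2.142,.001]).as_matrix(); tp=np.array([.4969,.2614,.1251])
v,u=np.mgrid[0:420,0:560]; c,Rm,t=I; X,Y=und(c,u.astype(float),v.astype(float)); P=(np.dstack([X*D,Y*D,D])-t)@Rm
Q=(P-tp)@T*1000
for n,(a,b) in dict(L=(186,250),Rr=(318,382)).items():
    q=Q[235:352,a:b].reshape(-1,3); q=q[(q[:,2]>-45)&(q[:,2]<-5)]
    for z0 in(-42,-35,-28,-20,-12): 
        k=q[abs(q[:,2]-z0)<2.5]; print(n,z0,len(k),np.percentile(k,[3,50,97],axis=0).round(1).tolist()) if len(k)>5 else 0
q=Q[270:335,112:175].reshape(-1,3); print(np.percentile(q,[5,50,95],axis=0).round(1))
print([ (vv,Q[vv,160].round(1).tolist()) for vv in range(275,335,8)])
```

```text
L -42 1327 [[-30.7, -11.8, -42.5], [-26.7, -3.3, -41.3], [-23.3, 5.3, -39.7]]
L -35 372 [[-29.9, -12.8, -37.4], [-23.1, -10.1, -35.2], [-22.2, 3.8, -32.7]]
L -28 320 [[-29.3, -12.5, -30.3], [-22.4, -9.6, -28.1], [-21.8, 3.7, -25.7]]
L -20 282 [[-28.7, -12.3, -22.3], [-21.6, -9.3, -20.0], [-20.9, 4.3, -17.7]]
L -12 240 [[-27.5, -12.0, -14.3], [-20.8, -8.8, -12.0], [-20.0, 4.9, -9.6]]
Rr -42 1347 [[21.8, -12.1, -42.6], [25.3, -3.8, -41.3], [29.2, 5.3, -39.7]]
Rr -35 369 [[20.7, -13.0, -37.3], [21.5, -10.8, -35.1], [28.3, 3.4, -32.6]]
Rr -28 317 [[20.0, -12.8, -30.3], [20.6, -9.9, -27.9], [27.7, 3.6, -25.6]]
Rr -20 264 [[19.1, -12.5, -22.4], [19.9, -9.8, -20.0], [26.8, 3.7, -17.7]]
Rr -12 223 [[18.4, -12.2, -14.4], [19.0, -9.3, -11.8], [26.0, 4.3, -9.7]]
[[-132.   -11.   -51.9]
 [ -44.    -6.4  -31.1]
 [ -42.1   68.1  124.3]]
[(275, [-44.6, -10.1, -21.1]), (283, [-42.4, -10.4, -27.9]), (291, [-42.0, -8.2, -29.6]), (299, [-42.7, -4.7, -28.6]), (307, [-42.6, -2.2, -29.7]), (315, [-42.7, 0.5, -30.3]), (323, [-42.0, 2.0, -32.9]), (331, [-42.1, 4.7, -33.5])]
```

>>> drive_tool(series=[[[-0.0008,-0.0018,0.003,0,0,0,-1],[0,0,0.003,0,0,0,-1],[0,0,0,0,0,0,-0.6],[0,0,0,0,0,0,-0.4],[0,0,0,0,0,0,-0.3],[0,0,0,0,0,0,-0.3]]], squeeze=40)

```text
clock: 3.8
position: [0.4956, 0.2608, 0.1197]
tcp_rot: [2.297, 2.142, 0.003]
force: [-0.0, -1.2, 7.5]
finger_gap: 0.651
```

```bash
cat > look.py <<'E'
import sys
from plan import *
from workcell import optics
n=sys.argv[1]
plan([0.495,0.2607,0.119],86)
s=r.observe(); I=info(optics,'wrist'); p,D=optics.capture('wrist'); save(n,p,D,I)
T=R.from_rotvec(s['tcp_rot']).as_matrix(); pickle.dump((T,s['position']),open(n+'.tcp','wb'))
cv2.imwrite(f'pics/{n}b.png',np.clip(p*1.8,0,255).astype(np.uint8))
def Qmap(n):
    p,D,I=load(n); T,tp=pickle.load(open(n+'.tcp','rb'))
    v,u=np.mgrid[0:420,0:560]; c,Rm,t=I; X,Y=und(c,u.astype(float),v.astype(float)); P=(np.dstack([X*D,Y*D,D])-t)@Rm
    return p,P,(P-tp)@T*1000
E
python3 look.py w4
```

```text
t 3.8 tcp [0.4956 0.2608 0.1197] yaw 85.99 F [-0.02 -1.22  7.51] M [-0.287  0.081  0.036] gap 0.6513
shift mm [-0.17 -0.59  0.68] turn [ 0.0019 -0.0012 -0.0002] shift in final frame [-0.17 -0.59  0.68]
```

View pics/w4b.png

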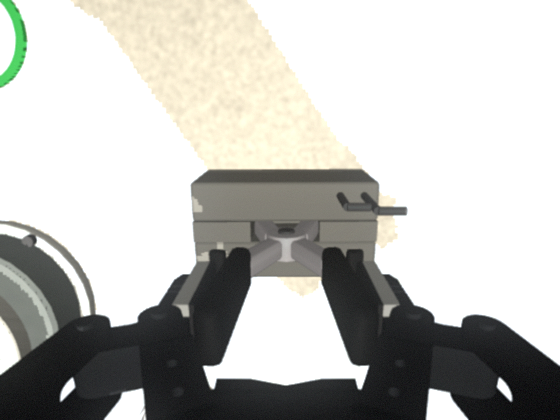

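>>> drive_tool(series=[[[0,0,-0.001,0,0,0,-0.3],[0,0,-0.001,0,0,0,-0.3],[0,0,0,0,0,0,-0.3]]])

```text
clock: 4.22
position: [0.4944, 0.2604, 0.1203]
tcp_rot: [-2.297, -2.143, 0.001]
force: [0.5, -0.2, 0.9]
finger_gap: 0.652
```

>>> drive_tool(series=[[[0,0,-0.002,0,0,0,-0.3],[0,0,-0.002,0,0,0,-0.3],[0,0,0,0,0,0,-0.3]]])

```text
clock: 4.6
position: [0.4946, 0.2605, 0.1246]
tcp_rot: [-2.298, -2.143, -0.0]
force: [0.1, 0.3, -1.3]
finger_gap: 0.648
```

```bash
python3 look.py w5
python3 - <<'E'
from look import Qmap
import numpy as np
E
sed -i 's/^n=sys.argv\[1\]/n=sys.argv[1] if len(sys.argv)>1 else None/; ' look.py
python3 - <<'E'
s=open('look.py').read()
a,b=s.split("n=sys.argv[1] if len(sys.argv)>1 else None\n"); body,q=b.split("def Qmap"); 
open('look.py','w').write(a+"def Qmap"+q+"if __name__=='__main__':\n    n=sys.argv[1]\n"+''.join('    '+l+'\n' for l in body.strip().split('\n')))
E
cat look.py | tail -8
```

```text
t 4.6 tcp [0.4946 0.2605 0.1246] yaw 86.0 F [ 0.11  0.34 -1.34] M [0.002 0.009 0.016] gap 0.6482
shift mm [0.23 0.35 5.61] turn [ 0.0001 -0.0001  0.    ] shift in final frame [0.23 0.36 5.61]
    v,u=np.mgrid[0:420,0:560]; c,Rm,t=I; X,Y=und(c,u.astype(float),v.astype(float)); P=(np.dstack([X*D,Y*D,D])-t)@Rm
    return p,P,(P-tp)@T*1000
if __name__=='__main__':
    n=sys.argv[1]
    plan([0.495,0.2607,0.119],86)
    s=r.observe(); I=info(optics,'wrist'); p,D=optics.capture('wrist'); save(n,p,D,I)
    T=R.from_rotvec(s['tcp_rot']).as_matrix(); pickle.dump((T,s['position']),open(n+'.tcp','wb'))
    cv2.imwrite(f'pics/{n}b.png',np.clip(p*1.8,0,255).astype(np.uint8))Traceback (most recent call last):
  File "<stdin>", line 1, in <module>
  File "look.py", line 4, in <module>
    n=sys.argv[1]
      ~~~~~~~~^^^
IndexError: list index out of range
```

View pics/w5b.png

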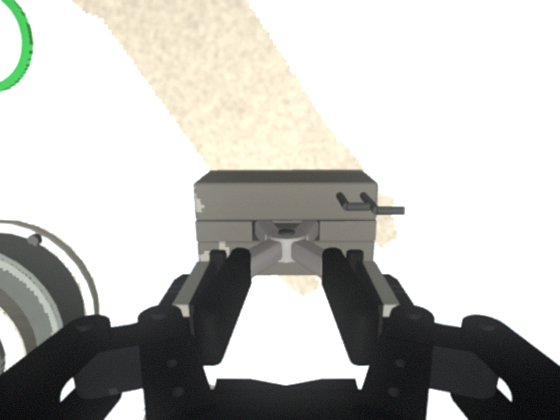

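>>> drive_tool(series=[[[0,0,-0.01,0,0,0,-0.3],[0,0,-0.02,0,0,0,-0.3],[0,0,-0.03,0,0,0,-0.3],[0,0,-0.03,0,0,0,-0.3],[0,0,-0.025,0,0,0,-0.3],[0,0,0,0,0,0,-0.3],[0,0,0,0,0,0,-0.3]]])

```text
clock: 5.52
position: [0.4941, 0.2602, 0.2388]
tcp_rot: [-2.297, -2.142, 0.002]
force: [0.1, -0.2, -1.8]
finger_gap: 0.65
```

```bash
python3 look.py w6
python3 - <<'E'
from h import *
from workcell import optics
q,D,I=load('top0')
# ring eyes from top0 and stage axis
a=q[165:245,220:300]; cv2.imwrite('pics/t_st.png',np.clip(cv2.resize(a,None,fx=7,fy=7,interpolation=3)*1.6,0,255).astype(np.uint8))
E
```

```text
t 5.525 tcp [0.4941 0.2602 0.2388] yaw 86.0 F [ 0.13 -0.23 -1.84] M [-0.022 -0.001  0.006] gap 0.6499
shift mm [  0.63   1.01 119.84] turn [-0.0009  0.0006  0.0001] shift in final frame [  0.57   0.9  119.84]
```

View pics/w6b.png

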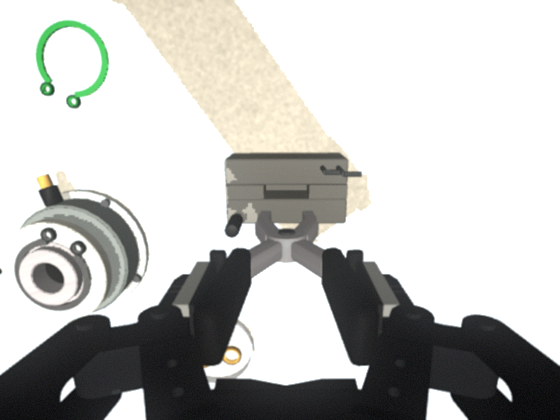

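View pics/t_st.png

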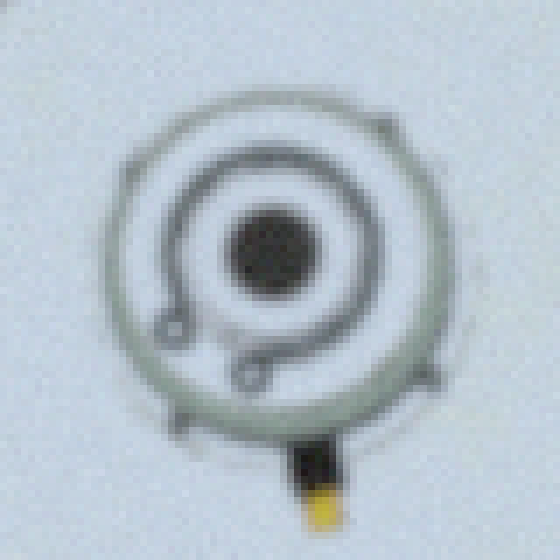

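Run:
```python
from h import *
q,D,I=load('top0'); p,Dw,Iw=load('w6')
for (a,b),II in (((244.7-.0,211.7),I),((255.9,218.3),I),((48,234),Iw),((79,247),Iw)): print(onz(II,a,b,.074).round(4))
print(onz(I,220+273/7,165+252/7,.079), onz(Iw,53,275,.079))
print('pocket',onz(Iw,263,184.5,.05),onz(Iw,309,184.5,.05))
a=cv2.resize(p[140:260,210:370],None,fx=5,fy=5,interpolation=3); cv2.imwrite('pics/w6c.png',np.clip(a*2.0,0,255).astype(np.uint8))
```

```text
[0.5313 0.069  0.074 ]
[0.517  0.0435 0.074 ]
[0.5175 0.0479 0.074 ]
[0.5314 0.0737 0.074 ]
[0.55559331 0.03731855 0.079     ] [0.55473567 0.04628542 0.079     ]
pocket [0.49172967 0.24045447 0.05      ] [0.49463693 0.28170721 0.05      ]
```

View pics/w6c.png

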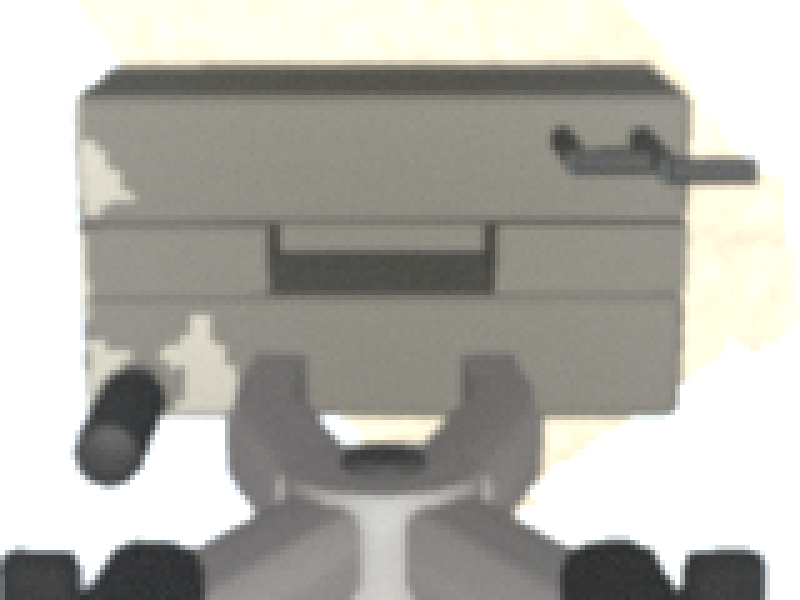

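```bash
python3 -c "
from plan import *
plan([0.524,0.058,0.225],61)
_,_,Iw=load('w6')
print([onz(Iw,a,b,.05).round(4) for a,b in((264,184.4),(309,184.4),(264,199),(309,199))])"
```

```text
t 5.575 tcp [0.4939 0.2601 0.2384] yaw 86.0 F [ 0.13  0.88 -1.62] M [ 0.017 -0.012  0.007] gap 0.6523
shift mm [-199.45   44.15   13.55] turn [-0.0013  0.0015  0.4364] shift in final frame [-162.12  124.31   13.38]
[array([0.4917, 0.2414, 0.05  ]), array([0.4945, 0.2817, 0.05  ]), array([0.5051, 0.2402, 0.05  ]), array([0.508, 0.281, 0.05 ])]
```

Run:
```python
from h import *
from look import Qmap
p,P,Q=Qmap('w6'); _,D,I=load('w6'); T,tp=pickle.load(open('w6.tcp','rb'))
def tool(u,v,z): 
    o,d=ray(I,u,v); o=T.T@(o-tp); d=T.T@d; return ((o+d*(z/1000-o[2])/d[2])*1000).round(2)
for u,v in ((242,355),(305,355),(463,355),(520,355)): print(tool(210+u/5,140+v/5,106.9))
# depth points on jaws front face
for u,v in ((270,370),(275,400),(490,370),(490,400),(385,470),(380,520)): print((u,v),Q[140+v//5,210+u//5].round(1))
```

```text
[-18.31   1.41 106.9 ]
[ -9.6    1.42 106.9 ]
[ 12.22   1.43 106.9 ]
[ 20.09   1.44 106.9 ]
(270, 370) [-13.7  -0.2  93.5]
(275, 400) [-12.1  -1.6  75.4]
(490, 370) [15.2 -0.  94.2]
(490, 400) [14.1 -1.5 75.4]
(385, 470) [ 1.1 -5.1 38.6]
(380, 520) [ 0.6 -1.4 34. ]
```

Run:
```python
from h import *
p,D,I=load('w6')
g=p[:,:,1].astype(float)
for u in (250,270,290,310): print(u,g[148:164,u].astype(int).tolist(), g[178:202,u].astype(int).tolist() if u in(290,) else '')
for v,z in ((152.8,0),(159.4,.05),(222.6,.05)): print(v,[onz(I,u,v,z).round(4).tolist() for u in (250,290,320)])
```

```text
250 [131, 131, 131, 129, 106, 71, 48, 45, 45, 44, 49, 61, 70, 73, 75, 75] 
270 [136, 136, 137, 132, 105, 67, 45, 41, 43, 43, 49, 61, 70, 74, 74, 74] 
290 [135, 135, 134, 130, 101, 66, 45, 41, 43, 43, 48, 63, 71, 74, 73, 73] [71, 71, 71, 71, 70, 63, 61, 67, 71, 72, 72, 67, 49, 38, 40, 39, 38, 40, 39, 40, 46, 61, 67, 71]
310 [138, 138, 135, 128, 101, 66, 46, 42, 44, 43, 50, 62, 71, 73, 73, 74] 
152.8 [[0.468, 0.2264, 0.0], [0.4709, 0.2668, 0.0], [0.473, 0.2971, 0.0]]
159.4 [[0.4684, 0.2309, 0.05], [0.4709, 0.2662, 0.05], [0.4728, 0.2926, 0.05]]
222.6 [[0.5266, 0.2254, 0.05], [0.5292, 0.2623, 0.05], [0.5311, 0.2899, 0.05]]
```

>>> drive_tool(series=[[[-0.025,0.0055,0.0,0,0,0,-0.3],[-0.035,0.0078,0,0,0,0,-0.3],[-0.04,0.0088,0,0,0,0,-0.3],[-0.04,0.0088,0.0,0,0,0,-0.3],[-0.035,0.0078,0,0,0,0,-0.3],[-0.025,0.0055,0.005,0,0,0,-0.3],[0,0,0.008,0,0,0.08,-0.3],[0,0,0,0,0,0.14,-0.3],[0,0,0,0,0,0.14,-0.3],[0,0,0,0,0,0.076,-0.3],[0,0,0,0.045,0,0,-0.3],[0,0,0,0,0,0,-0.3]]])

```text
clock: 7.08
position: [0.5246, 0.0573, 0.2254]
tcp_rot: [-2.674, -1.574, 0.038]
force: [-0.0, 0.2, -0.2]
finger_gap: 0.653
```

```bash
python3 look.py w7
python3 - <<'E'
from h import *
p,_,_=load('w7'); a=cv2.resize(p[130:270,200:360],None,fx=5,fy=5,interpolation=3)[:600]; cv2.imwrite('pics/w7c.png',np.clip(a*1.7,0,255).astype(np.uint8))
E
```

```text
t 7.075 tcp [0.5246 0.0573 0.2254] yaw 60.97 F [-0.    0.17 -0.22] M [-0.052 -0.05   0.001] gap 0.6535
shift mm [ 163.66 -119.58  111.7 ] turn [-0.0454 -0.0084 -0.4368] shift in final frame [200.84 -43.7  106.38]
```

View pics/w7b.png

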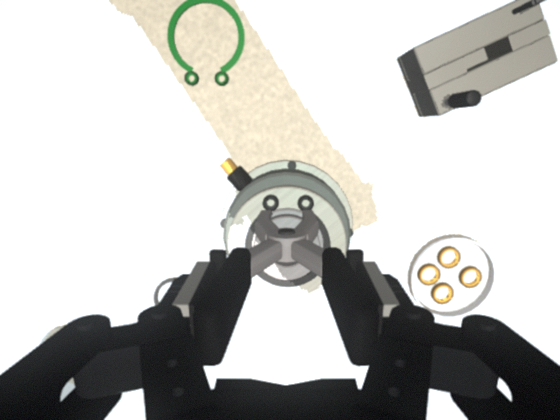

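View pics/w7c.png

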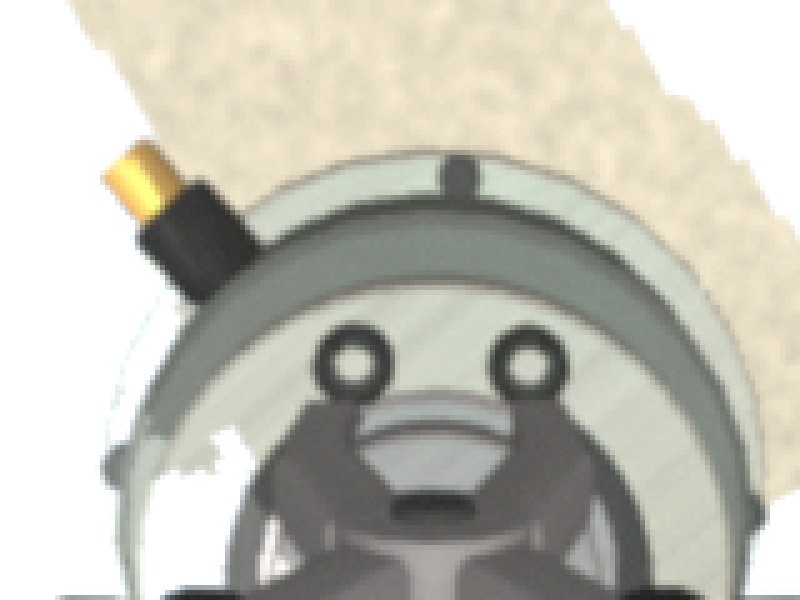

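```bash
cat > tl.py <<'E'
from h import *
class V:
    def __init__(s,n): s.p,s.D,s.I=load(n); s.T,s.tp=pickle.load(open(f'{n}.tcp','rb'))
    def tool(s,u,v,z):
        o,d=ray(s.I,u,v); o=s.T.T@(o-s.tp); d=s.T.T@d; return ((o+d*(z/1000-o[2])/d[2])*1000)
    def world(s,u,v,z): return onz(s.I,u,v,z)
    def w2t(s,P): return (s.T.T@(np.array(P)-s.tp)*1000)
    def t2w(s,q): return s.tp+s.T@(np.array(q)/1000)
E
python3 - <<'E'
from tl import *
V7=V('w7'); f=lambda u,v:(200+u/5,130+v/5)
e=[V7.world(*f(u,365),.074) for u in (353,528)]; print('eyes',[x.round(4) for x in e],np.linalg.norm(e[0]-e[1])*1000)
m=sum(e)/2; d=e[1]-e[0]; print('mid',m.round(4),'yaw',np.degrees(np.arctan2(d[1],d[0])), 'tool',V7.w2t(m).round(2))
for u in (305,357,512,560): print(V7.tool(*f(u,403),106.9).round(2))
for s in (1.9,2.2): 
  g=V7.p
ax=np.array([.556,.0374,.074]); print('axis->mid',(m-ax)*1000,np.linalg.norm(m-ax)*1000)
print('tool z',V7.T[:,2])
# spindle nose/cap circle: cap outer top edge near point
E
```

```text
eyes [array([0.5186, 0.0474, 0.074 ]), array([0.5323, 0.0721, 0.074 ])] 28.275889248981958
mid [0.5255 0.0598 0.074 ] yaw 60.94091634338996 tool [  2.84   6.51 151.24]
[-16.23   0.75 106.9 ]
[ -9.05   0.76 106.9 ]
[ 12.34   0.78 106.9 ]
[ 18.97   0.78 106.9 ]
axis->mid [-3.05355499e+01  2.23740839e+01  1.38777878e-14] 37.855243269772004
tool z [-0.04082843  0.02077467 -0.99895018]
```

>>> drive_tool(series=[[[0.0013,0.0015,0.012,0,0,0,-0.3],[0,0,0.012,0,0,0,-0.3],[0,0,0,0,0,0,-0.3],[0,0,0,0,0,0,-0.3]]])

```text
clock: 7.62
position: [0.5257, 0.0588, 0.2024]
tcp_rot: [-2.673, -1.575, 0.036]
force: [0.8, -0.6, -1.8]
finger_gap: 0.651
```

```bash
python3 look.py w8
python3 - <<'E'
from h import *
p,_,_=load('w8'); a=cv2.resize(p[165:245,230:345],None,fx=7,fy=7,interpolation=3)[:600]; cv2.imwrite('pics/w8c.png',np.clip(a*1.8,0,255).astype(np.uint8))
E
```

```text
t 7.625 tcp [0.5257 0.0588 0.2024] yaw 61.02 F [ 0.84 -0.56 -1.75] M [-0.04  -0.06   0.036] gap 0.6507
shift mm [ 161.74 -120.77   88.87] turn [-0.0444 -0.0097 -0.4358] shift in final frame [199.24 -44.71  83.37]
```

View pics/w8c.png

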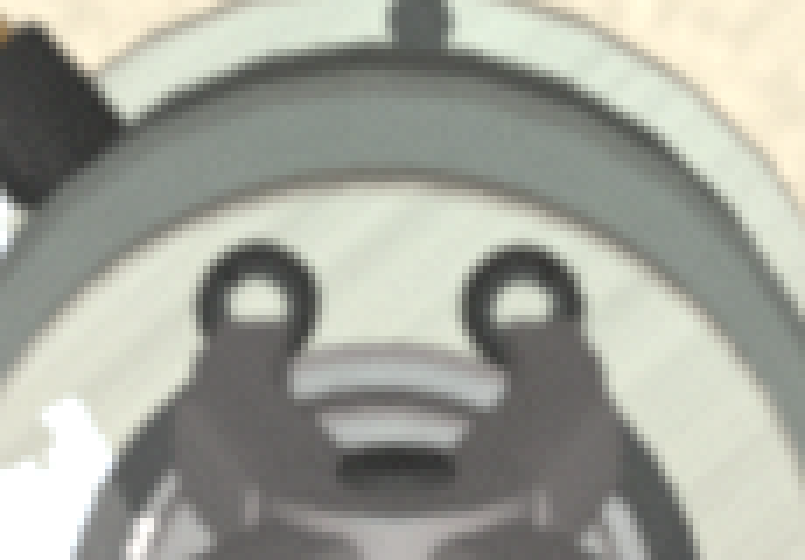

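Run:
```python
from h import *
p,_,_=load('w8'); a=cv2.resize(p[192:222,250:322],None,fx=11,fy=11,interpolation=2); cv2.imwrite('pics/w8d.png',np.clip((a.astype(float)-20)*3,0,255).astype(np.uint8))
```

```text
(no output)
```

View pics/w8d.png

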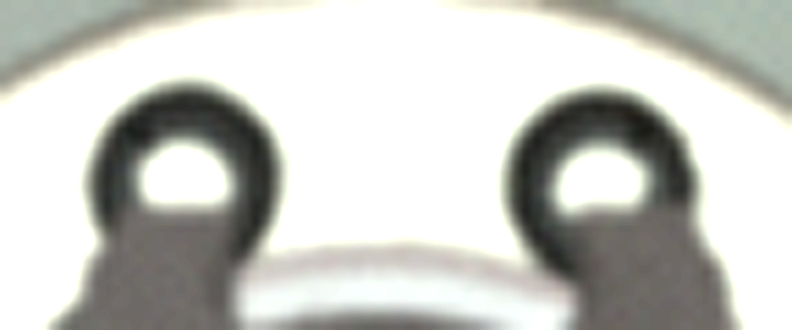

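Run:
```python
from tl import *
A=V('w8'); f=lambda u,v:(250+u/11-.45,192+v/11-.45)
e=[A.world(*f(*q),.074) for q in ((186,183),(602,190))]; t=[A.w2t(x) for x in e]
print('eyes tool',[x.round(2) for x in t],'sep',np.linalg.norm(t[0]-t[1]))
j=[A.tool(*f(u,209),106.9) for u in (118,240,568,690)]; print([x.round(2) for x in j])
print('jawmid',(j[0]+j[1])/2,(j[2]+j[3])/2,'mid',sum(j)/4, 'eye mid',(t[0]+t[1])/2)
```

```text
eyes tool [array([-13.55,   4.75, 128.28]), array([ 14.74,   5.27, 128.26])] sep 28.293107808434517
[array([-16.75,   0.75, 106.9 ]), array([ -9.1 ,   0.76, 106.9 ]), array([ 11.49,   0.78, 106.9 ]), array([ 19.15,   0.78, 106.9 ])]
jawmid [-12.92388467   0.7535771  106.9       ] [ 15.3173941    0.78018861 106.9       ] mid [  1.19675472   0.76688286 106.9       ] eye mid [  0.59280811   5.01075762 128.27088107]
```

>>> drive_tool(series=[[[-0.0006,0,0.006,0,0,0.018,-0.3],[0,0,0.005,0,0,0,-0.3],[0,0,0.004,0,0,0,-0.3],[0,0,0.002,0,0,0,-0.3],[0,0,0.001,0,0,0,-0.3],[0,0,0,0,0,0,-0.3]]])

```text
clock: 8.43
position: [0.5248, 0.0587, 0.1845]
tcp_rot: [-2.687, -1.551, 0.036]
force: [-1.0, 0.3, -1.7]
finger_gap: 0.655
```

>>> drive_tool(series=[[[0,0,0.001,0,0,0,-0.3],[0,0,0.001,0,0,0,-0.3],[0,0,0,0,0,0,-0.3]]])

```text
clock: 8.8
position: [0.5246, 0.0587, 0.1824]
tcp_rot: [-2.687, -1.551, 0.036]
force: [1.4, 0.2, -0.6]
finger_gap: 0.66
```

```bash
python3 look.py w9
python3 - <<'E'
from h import *
p,_,_=load('w9'); a=cv2.resize(p[185:245,230:345],None,fx=7,fy=7,interpolation=2); cv2.imwrite('pics/w9c.png',np.clip((a.astype(float)-20)*3,0,255).astype(np.uint8))
E
```

```text
t 8.8 tcp [0.5246 0.0587 0.1824] yaw 59.99 F [ 1.36  0.2  -0.62] M [-0.022 -0.081 -0.006] gap 0.6599
shift mm [ 160.14 -123.66   68.91] turn [-0.0445 -0.0094 -0.4539] shift in final frame [199.41 -43.62  63.4 ]
```

View pics/w9c.png

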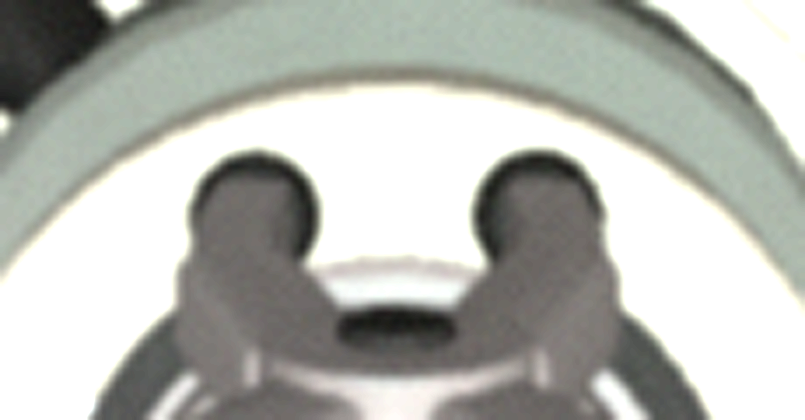

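>>> drive_tool(series=[[[0,0,0.001,0,0,0,-0.3],[0,0,0.0005,0,0,0,-0.3],[0,0,0,0,0,0,-0.3],[0,0,0,0,0,0,-0.3]]])

```text
clock: 9.35
position: [0.5246, 0.0587, 0.181]
tcp_rot: [-2.687, -1.551, 0.036]
force: [0.1, -0.4, -1.9]
finger_gap: 0.652
```

```bash
python3 -c "
from plan import *
plan([0.5245,0.0587,0.18],60)"
```

```text
t 9.35 tcp [0.5246 0.0587 0.181 ] yaw 59.98 F [ 0.09 -0.39 -1.92] M [-0.058 -0.048  0.054] gap 0.6524
shift mm [-0.1  -0.04  1.  ] turn [-0.0449  0.0007 -0.0003] shift in final frame [-0.1  -0.09  0.99]
```

>>> drive_tool(series=[[[0,0,0.0005,0,0,0,-0.3],[0,0,0.0005,0,0,0,-0.3],[0,0,0,0,0,0,-0.3]]])

```text
clock: 9.72
position: [0.5249, 0.0587, 0.1803]
tcp_rot: [-2.688, -1.551, 0.035]
force: [-0.2, 0.4, 1.8]
finger_gap: 0.651
```

>>> drive_tool(series=[[[0,0,0.0005,0,0,0,-0.3],[0,0,0.0005,0,0,0,-0.3],[0,0,0,0,0,0,-0.3]]])

```text
clock: 10.1
position: [0.5248, 0.0588, 0.1792]
tcp_rot: [-2.687, -1.551, 0.035]
force: [-0.5, -1.0, 5.5]
finger_gap: 0.653
```

```bash
cat > axis.py <<'E'
from tl import *
import sys
from scipy.optimize import least_squares
from scipy.ndimage import map_coordinates
def fit(I,p,c0,z,R0,a0,a1,show=False):
    g=cv2.GaussianBlur(p[:,:,1],(0,0),0.7).astype(float)
    pts=[]
    for a in np.radians(np.arange(a0,a1,2)):
        rr=np.arange(R0-5,R0+5,.2)/1000
        uv=np.array([proj(I,[c0[0]+q*np.cos(a),c0[1]+q*np.sin(a),z]) for q in rr])
        s=map_coordinates(g,[uv[:,1],uv[:,0]],order=1); d=np.gradient(cv2.GaussianBlur(s[:,None],(0,0),2).ravel())
        k=np.argmin(d)
        if d[k]<-1.5: pts.append((c0[0]+rr[k]*np.cos(a),c0[1]+rr[k]*np.sin(a)))
    pts=np.array(pts)
    f=lambda c:np.hypot(pts[:,0]-c[0],pts[:,1]-c[1])-R0/1000
    s=least_squares(f,c0[:2],loss='soft_l1',f_scale=.0005); 
    f3=lambda c:np.hypot(pts[:,0]-c[0],pts[:,1]-c[1])-c[2]
    s3=least_squares(f3,[*c0[:2],R0/1000],loss='soft_l1',f_scale=.0005)
    return s.x,np.median(abs(f(s.x)))*1000,len(pts),s3.x
if __name__=='__main__':
    for n in ('w7','w8'):
        A=V(n)
        for a in ((100,195),(70,220)): print(n,a,fit(A.I,A.p,np.array([.556,.0385]),.07,50,*a))
    q,D,I=load('top0'); print('top',fit(I,q,np.array([.556,.0375]),.07,50,0,360))
E
python3 axis.py
```

```text
w7 (100, 195) (array([0.55752054, 0.0404617 ]), np.float64(0.08731392419928166), 48, array([0.55683497, 0.04087268, 0.04928234]))
w7 (70, 220) (array([0.55752275, 0.04037723]), np.float64(0.12281377701685303), 74, array([0.55704976, 0.040765  , 0.04949845]))
w8 (100, 195) (array([0.55751596, 0.04045021]), np.float64(0.08683295157373497), 48, array([0.55665679, 0.04096514, 0.04910148]))
w8 (70, 220) (array([0.55751229, 0.04034594]), np.float64(0.1428225293936651), 74, array([0.55705848, 0.04071491, 0.04952133]))Traceback (most recent call last):
  File "axis.py", line 24, in <module>
    q,D,I=load('top0'); print('top',fit(I,q,np.array([.556,.0375]),.07,50,0,360))
                                    ~~~^^^^^^^^^^^^^^^^^^^^^^^^^^^^^^^^^^^^^^^^^
  File "axis.py", line 16, in fit
    s=least_squares(f,c0[:2],loss='soft_l1',f_scale=.0005);
    return func(*args, **kwargs)
    vector_fun = VectorFunction(
        fun_wrapped,
    ...<6 lines>...
        workers=workers
    )
    self._update_fun()
    ~~~~~~~~~~~~~~~~^^
    self.f = self.fun_wrapped(xp_copy(self.x))
             ~~~~~~~~~~~~~~~~^^^^^^^^^^^^^^^^^
    return np.atleast_1d(self.fun(x))
                         ~~~~~~~~^^^
    return self.f(x, *self.args, **self.kwargs)
           ~~~~~~^^^^^^^^^^^^^^^^^^^^^^^^^^^^^^
  File "axis.py", line 15, in <lambda>
    f=lambda c:np.hypot(pts[:,0]-c[0],pts[:,1]-c[1])-R0/1000
                        ~~~^^^^^
IndexError: too many indices for array: array is 1-dimensional, but 2 were indexed
```

>>> drive_tool(series=[[[0,0,-0.0007,0,0,0,-0.3],[0,0.0003,-0.0004,0,0,0,-0.25],[0,0.0003,-0.0004,0,0,0,-0.2],[0,0,0,0,0,0,-0.2],[0,0,0,0,0,0,-0.2]]])

```text
clock: 10.72
position: [0.5252, 0.0586, 0.1805]
tcp_rot: [-2.687, -1.551, 0.036]
force: [0.9, 1.5, 3.9]
finger_gap: 0.602
```

```bash
cat > zm.py <<'E'
import sys
from h import *
n=sys.argv[1]; p,_,_=load(n); a=cv2.resize(p[185:245,230:345],None,fx=7,fy=7,interpolation=2); cv2.imwrite(f'pics/{n}c.png',np.clip((a.astype(float)-20)*3,0,255).astype(np.uint8))
E
python3 look.py w10; python3 zm.py w10
```

```text
t 10.725 tcp [0.5252 0.0586 0.1805] yaw 59.99 F [0.91 1.53 3.86] M [ 0.132 -0.02  -0.047] gap 0.6024
shift mm [ 159.98 -124.31   67.03] turn [-0.0443 -0.0096 -0.4539] shift in final frame [199.52 -44.18  61.47]
```

View pics/w10c.png

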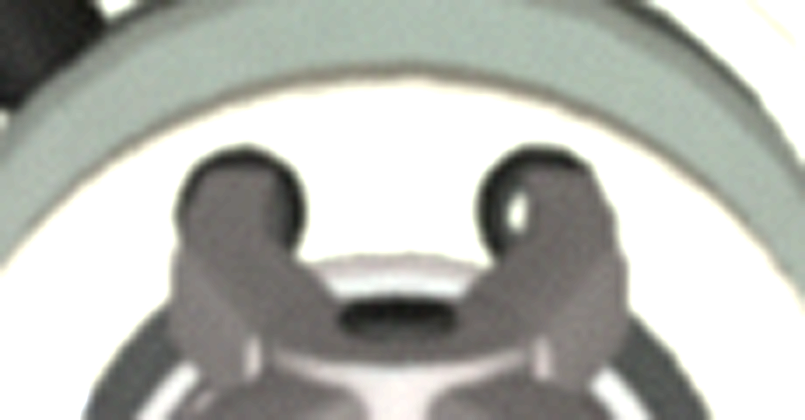

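>>> drive_tool(series=[[[0,0.0003,-0.0008,0,0,0,-0.15],[0,0.0003,-0.0006,0,0,0,-0.1],[0,0.0003,-0.0006,0,0,0,-0.05],[0,0,0,0,0,0,-0.05],[0,0,0,0,0,0,-0.05]]])

```text
clock: 11.4
position: [0.5258, 0.0581, 0.1823]
tcp_rot: [-2.687, -1.551, 0.036]
force: [-0.8, 1.1, 2.0]
finger_gap: 0.525
```

```bash
python3 look.py w11; python3 zm.py w11
```

```text
t 11.4 tcp [0.5258 0.0581 0.1823] yaw 59.99 F [-0.75  1.09  2.01] M [ 0.19   0.193 -0.049] gap 0.5249
shift mm [ 160.15 -125.01   68.9 ] turn [-0.0447 -0.0094 -0.4538] shift in final frame [200.   -44.85  63.31]
```

View pics/w11c.png

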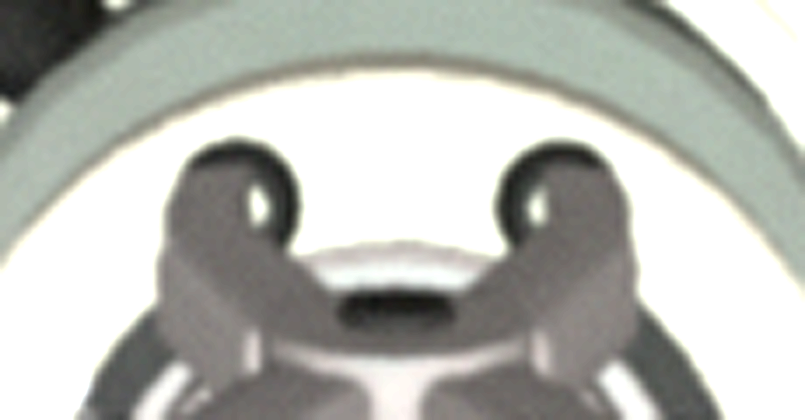

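Run:
```python
from h import *
p,_,_=load('w11'); a=cv2.resize(p[198:228,248:326],None,fx=10,fy=10,interpolation=2); cv2.imwrite('pics/w11d.png',np.clip((a.astype(float)-20)*3,0,255).astype(np.uint8))
```

```text
(no output)
```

View pics/w11d.png

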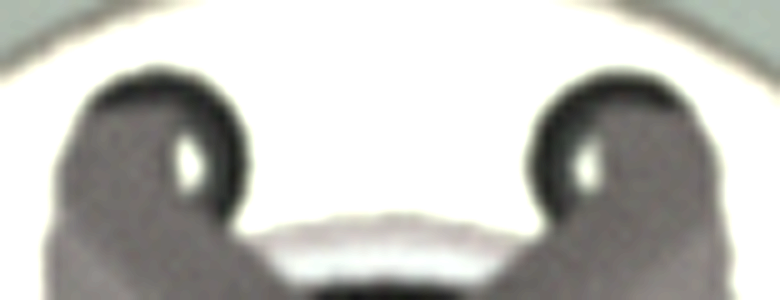

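>>> drive_tool(series=[[[0,-0.0003,0.0005,0,0,0,-0.1],[0,-0.0003,0.0005,0,0,0,-0.15],[0,-0.0003,0.0004,0,0,0,-0.2],[0,-0.0003,0.0004,0,0,0,-0.25],[0,-0.0003,0.0004,0,0,0,-0.3],[0,0,0.0002,0,0,0,-0.35],[0,0,0,0,0,0,-0.37],[0,0,0,0,0,0,-0.37]]])

```text
clock: 12.45
position: [0.5244, 0.0588, 0.1799]
tcp_rot: [-2.687, -1.551, 0.036]
force: [0.2, -1.6, 0.3]
finger_gap: 0.69
```

```bash
python3 look.py w12
python3 - <<'E'
from h import *
p,_,_=load('w12'); a=cv2.resize(p[190:230,248:326],None,fx=10,fy=10,interpolation=2); cv2.imwrite('pics/w12d.png',np.clip((a.astype(float)-20)*3,0,255).astype(np.uint8))
E
```

```text
t 12.45 tcp [0.5244 0.0588 0.1799] yaw 59.99 F [ 0.17 -1.56  0.29] M [-0.131 -0.071  0.007] gap 0.6896
shift mm [ 160.18 -123.55   66.37] turn [-0.0447 -0.0093 -0.4539] shift in final frame [199.34 -43.41  60.87]
```

View pics/w12d.png

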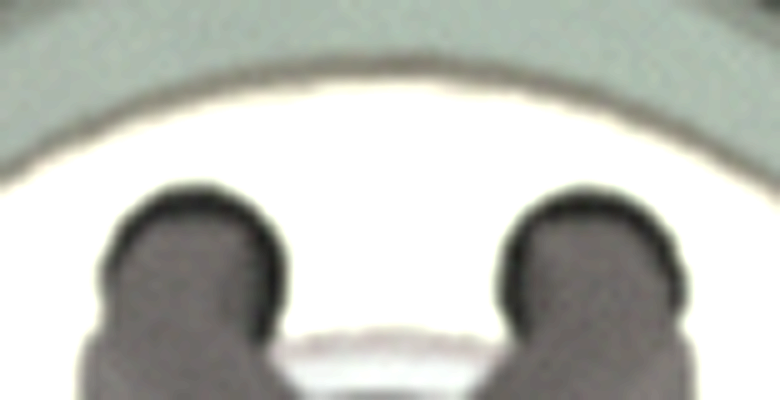

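>>> drive_tool(series=[[[0,0,0.0005,0,0,0,-0.36],[0,0,0.0005,0,0,0,-0.36],[0,0,0,0,0,0,-0.36]]])

```text
clock: 12.88
position: [0.5246, 0.0588, 0.1792]
tcp_rot: [-2.687, -1.551, 0.036]
force: [0.2, -0.8, 2.6]
finger_gap: 0.682
```

>>> drive_tool(series=[[[0,0,0.0005,0,0,0,-0.36],[0,0,0.0005,0,0,0,-0.36],[0,0,0,0,0,0,-0.36]]])

```text
clock: 13.25
position: [0.5249, 0.0588, 0.1785]
tcp_rot: [-2.688, -1.551, 0.035]
force: [-0.8, -0.3, 5.9]
finger_gap: 0.683
```

```bash
python3 look.py w13
python3 - <<'E'
from h import *
p,_,_=load('w13'); a=cv2.resize(p[190:230,248:326],None,fx=10,fy=10,interpolation=2); cv2.imwrite('pics/w13d.png',np.clip((a.astype(float)-20)*3,0,255).astype(np.uint8))
E
```

```text
t 13.25 tcp [0.5249 0.0588 0.1785] yaw 59.99 F [-0.82 -0.34  5.87] M [-0.171  0.093  0.003] gap 0.6825
shift mm [ 159.89 -124.08   64.99] turn [-0.0436 -0.0098 -0.4539] shift in final frame [199.31 -43.88  59.47]
```

View pics/w13d.png

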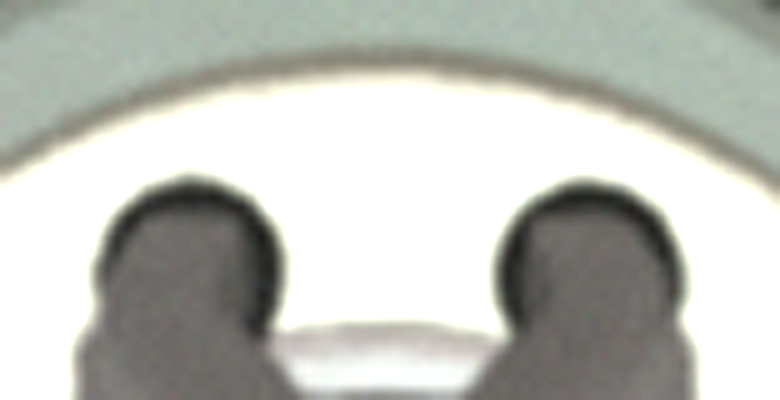

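Run:
```python
from look import Qmap
import numpy as np
for n in ('w13','w11'):
    p,P,Q=Qmap(n)
    for u in ((266,307) if n=='w13' else (260,262,313,315)): print(n,u,[(v,Q[v,u].round(1).tolist()) for v in range(204,224,2)])
```

```text
w13 266 [(204, [-12.9, -3.4, 109.2]), (206, [-12.8, -2.2, 108.0]), (208, [-12.7, -1.6, 105.0]), (210, [-12.7, -0.1, 105.2]), (212, [-12.6, 0.5, 102.2]), (214, [-12.3, 0.1, 96.0]), (216, [-12.0, 0.1, 91.1]), (218, [-11.7, -0.5, 84.6]), (220, [-11.5, -0.5, 80.1]), (222, [-11.1, -1.7, 72.0])]
w13 307 [(204, [15.5, -3.4, 109.0]), (206, [15.5, -2.2, 108.0]), (208, [15.5, -1.0, 107.2]), (210, [15.3, -0.3, 104.6]), (212, [15.1, 0.1, 100.9]), (214, [14.8, -0.0, 95.4]), (216, [14.5, -0.1, 90.3]), (218, [14.2, -0.2, 85.3]), (220, [13.9, -0.7, 79.4]), (222, [13.4, -1.8, 71.4])]
w11 260 [(204, [-17.1, -2.9, 110.9]), (206, [-17.0, -2.1, 108.6]), (208, [-17.1, -0.5, 109.1]), (210, [-16.7, -0.8, 102.9]), (212, [-16.3, -1.0, 97.1]), (214, [-15.9, -1.2, 91.5]), (216, [-15.6, -1.3, 86.2]), (218, [-15.0, -2.7, 77.0]), (220, [-14.7, -2.6, 73.0]), (222, [-14.5, -2.4, 69.7])]
w11 262 [(204, [-15.8, -2.7, 111.8]), (206, [-15.5, -2.4, 107.4]), (208, [-15.6, -0.9, 107.9]), (210, [-15.3, -0.9, 102.5]), (212, [-14.9, -1.0, 96.8]), (214, [-14.6, -1.3, 91.1]), (216, [-14.3, -1.5, 85.7]), (218, [-13.8, -2.7, 77.0]), (220, [-13.5, -2.6, 73.3]), (222, [-13.2, -2.8, 68.3])]
w11 313 [(204, [19.9, -2.8, 111.4]), (206, [19.7, -2.2, 108.0]), (208, [19.7, -0.6, 108.5]), (210, [19.3, -0.7, 102.9]), (212, [18.9, -0.9, 97.3]), (214, [18.4, -1.4, 90.7]), (216, [18.1, -1.4, 85.9]), (218, [17.7, -1.6, 80.8]), (220, [17.1, -2.6, 73.0]), (222, [16.8, -2.7, 68.7])]
w11 315 [(204, [21.3, -2.6, 112.0]), (206, [21.3, -1.4, 111.1]), (208, [20.9, -1.3, 106.1]), (210, [20.6, -1.0, 101.8]), (212, [20.2, -0.9, 97.2]), (214, [19.7, -1.4, 90.4]), (216, [19.4, -1.4, 86.0]), (218, [18.9, -1.7, 80.5]), (220, [18.4, -2.4, 73.6]), (222, [18.1, -2.4, 69.5])]
```

>>> drive_tool(series=[[[0,0,-0.0003,0,0,0,-0.3],[0,0.0002,-0.0004,0,0,0,-0.25],[0,0.0002,-0.0004,0,0,0,-0.2],[0,0.0002,-0.0005,0,0,0,-0.15],[0,0.0002,-0.0005,0,0,0,-0.1],[0,0.0002,-0.0005,0,0,0,-0.05],[0,0,0,0,0,0,-0.05],[0,0,0,0,0,0,-0.05]]])

```text
clock: 14.3
position: [0.5257, 0.0585, 0.181]
tcp_rot: [-2.687, -1.551, 0.035]
force: [-0.7, -0.2, 5.6]
finger_gap: 0.528
```

```bash
cat > zz.py <<'E'
import sys
from h import *
n=sys.argv[1]; p,_,_=load(n); a=cv2.resize(p[188:230,246:328],None,fx=9,fy=9,interpolation=2); cv2.imwrite(f'pics/{n}d.png',np.clip((a.astype(float)-20)*3,0,255).astype(np.uint8))
E
python3 look.py w14; python3 zz.py w14
```

```text
t 14.3 tcp [0.5257 0.0585 0.181 ] yaw 59.99 F [-0.72 -0.18  5.6 ] M [ 0.028  0.164 -0.038] gap 0.5281
shift mm [ 159.72 -124.79   67.67] turn [-0.044  -0.0101 -0.4538] shift in final frame [199.54 -44.73  62.03]
```

View pics/w14d.png

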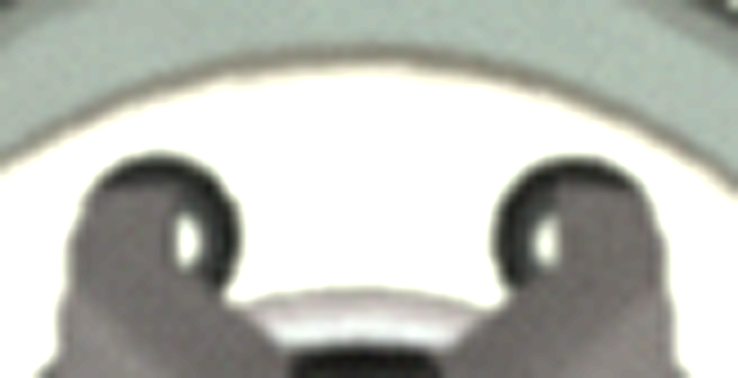

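>>> drive_tool(series=[[[0,0.0003,-0.0009,0,0,0,-0.0],[0,0.0003,-0.0006,0,0,0,0.05],[0,0.0003,-0.0006,0,0,0,0.1],[0,0,0,0,0,0,0.1],[0,0,0,0,0,0,0.1]]])

```text
clock: 14.98
position: [0.5263, 0.0578, 0.1826]
tcp_rot: [-2.687, -1.551, 0.036]
force: [0.3, -0.2, 2.6]
finger_gap: 0.453
```

```bash
python3 look.py w15; python3 zz.py w15
```

```text
t 14.975 tcp [0.5263 0.0578 0.1826] yaw 59.99 F [ 0.3  -0.17  2.56] M [ 0.176 -0.019 -0.026] gap 0.4533
shift mm [ 160.07 -125.57   69.23] turn [-0.0445 -0.0095 -0.4539] shift in final frame [200.2  -45.36  63.63]
```

View pics/w15d.png

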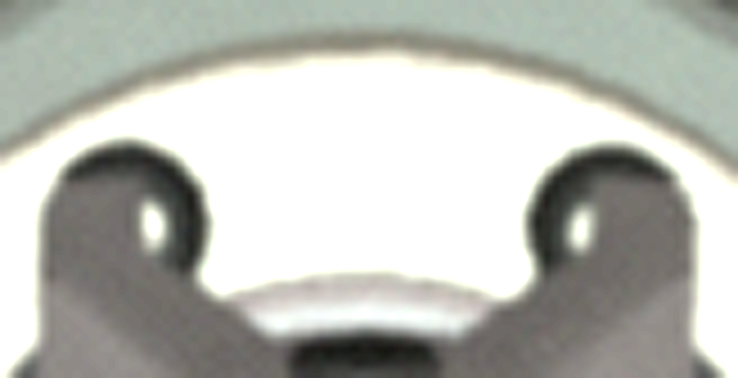

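>>> drive_tool(series=[[[0,0.0003,-0.0006,0,0,0,0.15],[0,0.0003,-0.0006,0,0,0,0.2],[0,0.0002,-0.0005,0,0,0,0.25],[0,0,0,0,0,0,0.25],[0,0,0,0,0,0,0.25]]])

```text
clock: 15.65
position: [0.527, 0.0573, 0.1843]
tcp_rot: [-2.687, -1.551, 0.036]
force: [-0.9, 0.3, 2.5]
finger_gap: 0.384
```

```bash
python3 look.py w16; sed -i 's/246:328/240:334/; s/fx=9,fy=9/fx=8,fy=8/' zz.py; python3 zz.py w16
```

```text
t 15.65 tcp [0.527  0.0573 0.1843] yaw 59.99 F [-0.86  0.32  2.51] M [0.138 0.046 0.012] gap 0.3837
shift mm [ 160.18 -126.36   70.92] turn [-0.0445 -0.0093 -0.4539] shift in final frame [200.66 -46.1   65.3 ]
```

View pics/w16d.png

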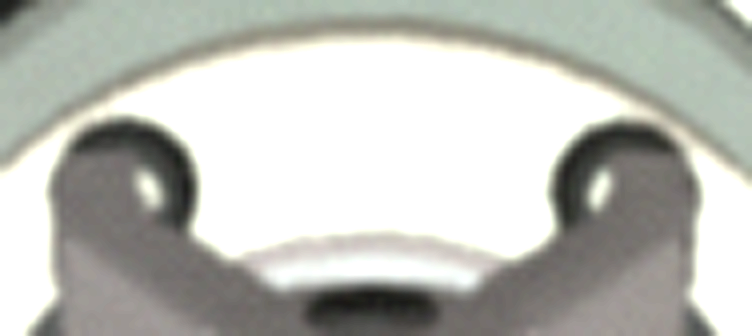

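>>> drive_tool(series=[[[0,0.0002,-0.0006,0,0,0,0.3],[0,0.0002,-0.0006,0,0,0,0.35],[0,0,0,0,0,0,0.35],[0,0,0,0,0,0,0.35]]])

```text
clock: 16.2
position: [0.5272, 0.057, 0.1852]
tcp_rot: [-2.687, -1.551, 0.037]
force: [-0.1, 0.1, -3.0]
finger_gap: 0.33
```

```bash
python3 look.py w17; python3 zz.py w17
python3 - <<'E'
from axis import *
for n in ('w14','w15','w16','w17'):
    A=V(n); print(n,fit(A.I,A.p,np.array([.557,.0405]),.07,50,100,195))
E
```

```text
t 16.2 tcp [0.5272 0.057  0.1852] yaw 59.99 F [-0.09  0.14 -3.05] M [-0.048 -0.008 -0.048] gap 0.3298
shift mm [ 160.42 -126.65   71.83] turn [-0.0449 -0.009  -0.454 ] shift in final frame [201.01 -46.31  66.22]
w14 (array([0.55708724, 0.04060539]), np.float64(0.07908402749905868), 48, array([0.55602129, 0.04129995, 0.04885884]))
w15 (array([0.55713976, 0.04052493]), np.float64(0.11326381510439604), 48, array([0.55604433, 0.04122521, 0.04883248]))
w16 (array([0.55720343, 0.04034939]), np.float64(0.052872354544736266), 47, array([0.55675119, 0.04065471, 0.04950494]))
w17 (array([0.55728518, 0.04043488]), np.float64(0.09089316520383486), 46, array([0.55675693, 0.04078176, 0.04942401]))
```

View pics/w17d.png

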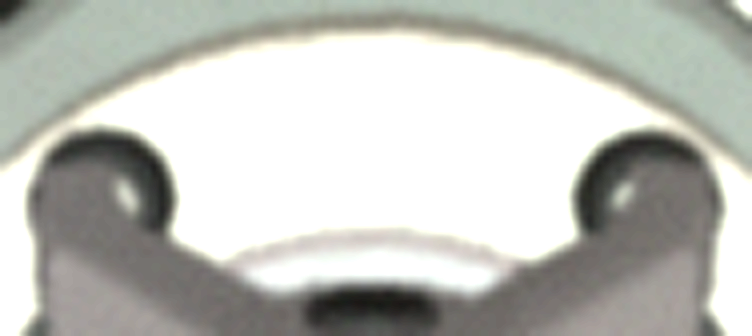

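```bash
cat > eyes.py <<'E'
from tl import *
def eyes(n,li,ri,top,z,S=8,u0=240,v0=188,ax=(.5572,.0406)):
    A=V(n); q=[]
    f=lambda u,v:(u0+u/S-.44,v0+v/S-.44)
    # top = front-most edge row of the eyes
    r=.0065
    Tx=np.r_[A.T[:2,0],0]; Tx/=np.linalg.norm(Tx); Ty=np.array([Tx[1],-Tx[0],0])
    res=[]
    for edge,sg in((li,-1),(ri,1)):
        ue=edge; 
        for _ in range(5):
            pf=A.world(*f(ue+sg*65,top),z); cy=pf+Ty*r      # centre along tool y
            vv=proj(A.I,cy)[1]; pe=A.world(f(ue,0)[0],vv,z)
        c=pe+Tx*sg*r; c=c+Ty*np.dot(cy-c,Ty); res.append(c)
    m=(res[0]+res[1])/2; d=m-np.array([*ax,z])
    print(n,'sep',np.linalg.norm(res[0]-res[1])*1000,'mid',m.round(4),'from axis: out',(-d@Ty*1000).round(2),'lat',(d@Tx*1000).round(2))
E
python3 - <<'E'
from eyes import *
eyes('w17',175,575,128,.074); eyes('w16',195,552,118,.074)
eyes('w13',285,497,178,.0735,10,248,190)
E
```

```text
w17 sep 48.16047507304939 mid [0.5264 0.0588 0.074 ] from axis: out 35.8 lat 0.31
w16 sep 44.24371464817767 mid [0.5252 0.0596 0.074 ] from axis: out 37.18 lat 0.47
w13 sep 27.578692956195585 mid [0.5254 0.0601 0.0735] from axis: out 37.27 lat 1.01
```

>>> drive_tool(series=[[[0,0.0007,0,0,0,0,0.36],[0,0.0007,0,0,0,0,0.36],[0,0,0,0,0,0,0.36]]])

```text
clock: 16.62
position: [0.5287, 0.0563, 0.1855]
tcp_rot: [-2.687, -1.551, 0.036]
force: [0.1, 0.2, -1.1]
finger_gap: 0.328
```

```bash
python3 look.py w18; python3 zz.py w18
python3 - <<'E'
from look import Qmap
p,P,Q=Qmap('w18')
import numpy as np
for u in (256,318): print(u,[(v,Q[v,u].round(1).tolist(),P[v,u,2].round(4)) for v in range(202,216,1)])
E
```

```text
t 16.625 tcp [0.5287 0.0563 0.1855] yaw 59.98 F [ 0.15  0.16 -1.15] M [ 0.019 -0.046 -0.007] gap 0.3282
shift mm [ 160.14 -128.34   72.16] turn [-0.0443 -0.0094 -0.454 ] shift in final frame [201.53 -47.91  66.45]
256 [(202, [-20.2, -3.2, 115.4], np.float64(0.0703)), (203, [-20.2, -2.7, 114.6], np.float64(0.0711)), (204, [-20.1, -2.1, 114.2], np.float64(0.0714)), (205, [-20.0, -1.7, 112.7], np.float64(0.073)), (206, [-19.9, -1.5, 110.7], np.float64(0.075)), (207, [-19.8, -1.2, 109.3], np.float64(0.0764)), (208, [-19.9, -0.2, 110.1], np.float64(0.0754)), (209, [-19.8, 0.3, 109.5], np.float64(0.0761)), (210, [-19.8, 1.0, 109.3], np.float64(0.0762)), (211, [-20.0, 2.1, 110.7], np.float64(0.0748)), (212, [-20.0, 2.8, 110.6], np.float64(0.0749)), (213, [-20.3, 4.6, 114.5], np.float64(0.0709)), (214, [-20.3, 5.2, 113.8], np.float64(0.0715)), (215, [-18.4, -0.9, 89.8], np.float64(0.0958))]
318 [(202, [23.8, -3.1, 115.7], np.float64(0.07)), (203, [23.7, -2.6, 114.8], np.float64(0.0709)), (204, [23.7, -2.1, 113.9], np.float64(0.0717)), (205, [23.4, -2.2, 110.6], np.float64(0.075)), (206, [23.3, -1.8, 109.7], np.float64(0.0759)), (207, [23.4, -0.8, 110.7], np.float64(0.0749)), (208, [23.4, -0.2, 110.0], np.float64(0.0756)), (209, [23.4, 0.6, 110.4], np.float64(0.0751)), (210, [23.4, 1.0, 109.2], np.float64(0.0763)), (211, [23.9, 3.2, 114.7], np.float64(0.0707)), (212, [0.4, -67.6, -143.8], np.float64(0.3321)), (213, [22.0, -1.1, 94.0], np.float64(0.0916)), (214, [21.7, -1.4, 90.5], np.float64(0.0951)), (215, [21.5, -1.3, 88.5], np.float64(0.0971))]
```

View pics/w18d.png

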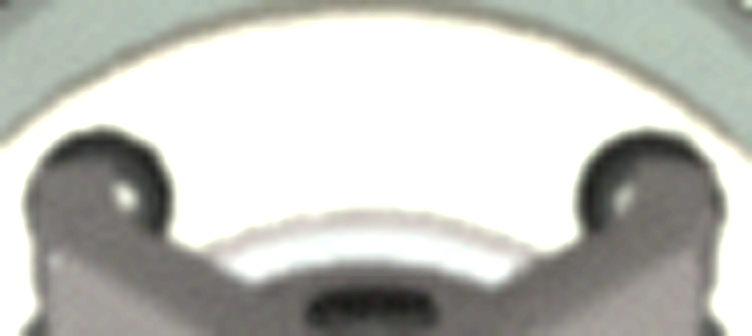

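Run:
```python
from eyes import *
eyes('w18',172,580,128,.0755)
from axis import fit
A=V('w18'); print(fit(A.I,A.p,np.array([.557,.0405]),.07,50,100,195))
```

```text
w18 sep 48.68965870548142 mid [0.5278 0.0584 0.0755] from axis: out 34.36 lat 0.74
(array([0.55740657, 0.04048809]), np.float64(0.06647627801256023), 48, array([0.55691774, 0.04079818, 0.04947864]))
```

>>> drive_tool(series=[[[-0.0003,0,0.0008,0,0,0,0.37],[0,0.0001,0.0008,0,0,0,0.37],[0,0,0,0,0,0,0.37],[0,0,0,0,0,0,0.37]]])

```text
clock: 17.18
position: [0.5288, 0.0562, 0.1842]
tcp_rot: [-2.687, -1.551, 0.035]
force: [0.3, 0.0, 1.8]
finger_gap: 0.321
```

>>> drive_tool(series=[[[0,0.0001,0.001,0,0,0,0.37],[0,0,0,0,0,0,0.37]]])

```text
clock: 17.42
position: [0.5287, 0.0562, 0.1829]
tcp_rot: [-2.687, -1.551, 0.035]
force: [-0.1, -0.0, 4.0]
finger_gap: 0.321
```

```bash
python3 look.py w19; python3 zz.py w19
```

```text
t 17.425 tcp [0.5287 0.0562 0.1829] yaw 59.99 F [-0.12 -0.04  4.03] M [ 0.06  -0.11  -0.021] gap 0.3212
shift mm [ 160.25 -128.5    69.65] turn [-0.0442 -0.0097 -0.4539] shift in final frame [201.65 -47.91  63.91]
```

View pics/w19d.png

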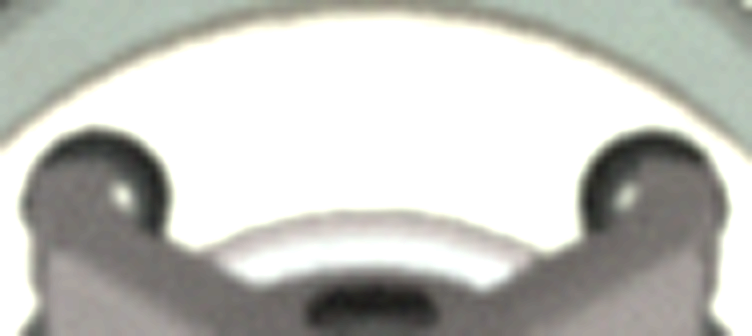

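```bash
cat > capz.py <<'E'
from look import Qmap
import numpy as np, sys
def capz(n,ax=(.5572,.0406)):
    p,P,Q=Qmap(n); d=P[...,:2]-np.array(ax); rr=np.hypot(d[...,0],d[...,1])*1000; a=np.degrees(np.arctan2(d[...,1],d[...,0]))
    m=(rr>38)&(rr<48)&(abs(a-150)<22)&(p[:,:,1]>80)&(P[...,2]>.04)&(P[...,2]<.09); m[:190-30]=0
    z=P[m][:,2]; print(n,'cap z',m.sum(),np.median(z).round(5),'sd',z.std().round(4), 'housing', end=' ')
    m=(rr>53)&(rr<57)&(abs(a-150)<25)&(P[...,2]>.01)&(P[...,2]<.07); print(np.median(P[m][:,2]).round(5))
for n in sys.argv[1:]: capz(n)
E
python3 capz.py w8 w9 w13 w14 w15 w17 w18 w19
python3 - <<'E'
from eyes import *
eyes('w19',170,582,128,.0745)
E
```

```text
w8 cap z 443 0.07112 sd 0.0007 housing 0.04357
w9 cap z 453 0.07123 sd 0.0024 housing 0.04358
w13 cap z 483 0.06997 sd 0.0007 housing 0.04346
w14 cap z 519 0.06931 sd 0.0008 housing 0.04365
w15 cap z 585 0.06982 sd 0.0007 housing 0.0435
w17 cap z 651 0.07118 sd 0.0023 housing 0.04355
w18 cap z 652 0.07115 sd 0.0013 housing 0.04353
w19 cap z 652 0.06937 sd 0.0007 housing 0.0436
w19 sep 48.82424587780271 mid [0.5276 0.0584 0.0745] from axis: out 34.59 lat 0.63
```

>>> drive_tool(series=[[[0,0.0003,0.0012,0,0,0,0.37],[0,0.0001,0.0012,0,0,0,0.37],[0,0.0001,0.0012,0,0,0,0.37],[0,0,0,0,0,0,0.37]]])

```text
clock: 17.98
position: [0.529, 0.056, 0.1793]
tcp_rot: [-2.687, -1.551, 0.036]
force: [0.2, 0.9, 5.6]
finger_gap: 0.321
```

```bash
python3 look.py w20; python3 zz.py w20; python3 capz.py w20
```

```text
t 17.975 tcp [0.529  0.056  0.1793] yaw 59.99 F [0.17 0.85 5.58] M [ 0.096 -0.024 -0.001] gap 0.3211
shift mm [ 160.31 -128.98   66.05] turn [-0.0442 -0.0096 -0.4539] shift in final frame [201.85 -48.18  60.29]
w20 cap z 653 0.06577 sd 0.0007 housing 0.0436
```

View pics/w20d.png

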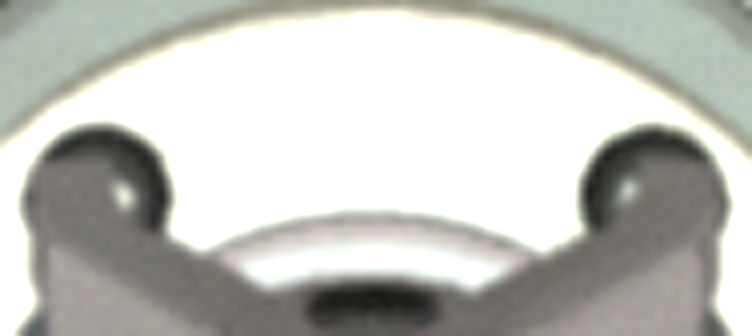

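>>> drive_tool(series=[[[0,0.0001,0.0011,0,0,0,0.37],[0,0,0.0011,0,0,0,0.37],[0,0.0001,0.0011,0,0,0,0.37],[0,0,0.0011,0,0,0,0.37],[0,0,0,0,0,0,0.37],[0,0,0,0,0,0,0.37]]])

```text
clock: 18.77
position: [0.5292, 0.0559, 0.1752]
tcp_rot: [-2.688, -1.551, 0.035]
force: [0.4, -0.1, 6.1]
finger_gap: 0.318
```

```bash
python3 look.py w21; python3 capz.py w21
python3 - <<'E'
from h import *
p,_,_=load('w21'); a=cv2.resize(p[180:320,220:355],None,fx=5.5,fy=4.2,interpolation=2); cv2.imwrite('pics/w21e.png',np.clip((a.astype(float)-10)*2.5,0,255).astype(np.uint8))
E
```

```text
t 18.775 tcp [0.5292 0.0559 0.1752] yaw 59.98 F [ 0.4  -0.14  6.13] M [ 0.042  0.058 -0.   ] gap 0.3178
shift mm [ 160.2  -129.45   62.01] turn [-0.0437 -0.0098 -0.454 ] shift in final frame [201.89 -48.43  56.24]
w21 cap z 661 0.06181 sd 0.0007 housing 0.04356
```

View pics/w21e.png

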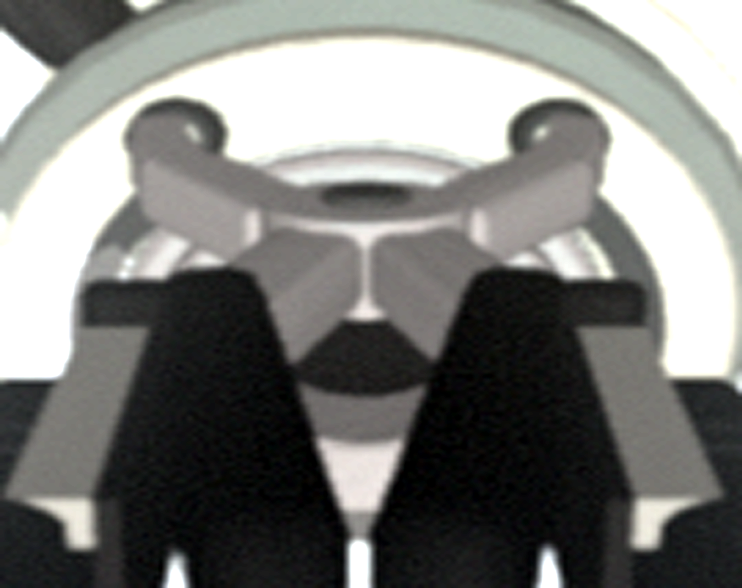

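>>> drive_tool(series=[[[0,0.0001,0.0008,0,0,0,0.37],[0,0,0.0007,0,0,0,0.37],[0,0,0,0,0,0,0.37],[0,0,0,0,0,0,0.37]]])

```text
clock: 19.32
position: [0.5293, 0.0559, 0.1738]
tcp_rot: [-2.688, -1.551, 0.035]
force: [-0.2, 1.0, 6.6]
finger_gap: 0.319
```

```bash
python3 look.py w22; python3 capz.py w22
python3 - <<'E'
from h import *
from workcell import optics
p,D=optics.capture('scene'); save('s22',p,D,info(optics,'scene'))
a=cv2.resize(p[205:305,225:331],None,fx=6,fy=6,interpolation=2); cv2.imwrite('pics/s22c.png',np.clip(a*1.0,0,255).astype(np.uint8))
E
```

```text
t 19.325 tcp [0.5293 0.0559 0.1738] yaw 59.99 F [-0.19  0.99  6.63] M [ 0.057  0.103 -0.049] gap 0.3186
shift mm [ 160.16 -129.6    60.6 ] turn [-0.0436 -0.0099 -0.454 ] shift in final frame [201.89 -48.53  54.82]
w22 cap z 651 0.06041 sd 0.0006 housing 0.04358
```

View pics/s22c.png

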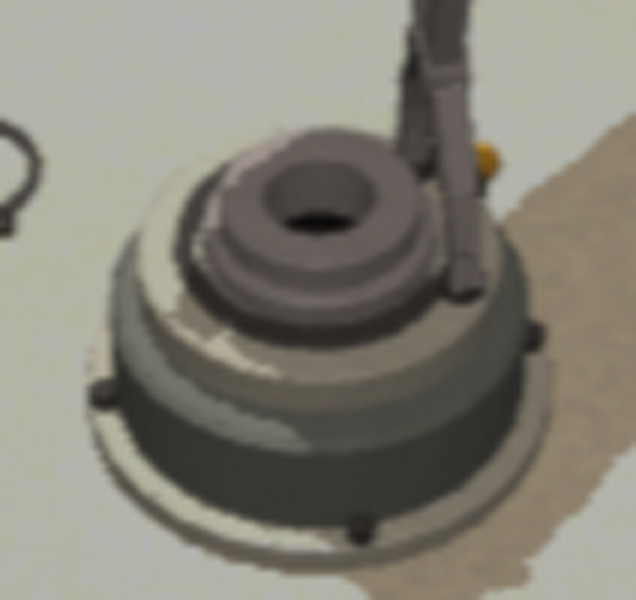

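>>> drive_tool(series=[[[0,-0.0002,0.0003,0,0,0,0.32],[0,-0.0002,0.0004,0,0,0,0.27],[0,0,0,0,0,0,0.27],[0,0,0,0,0,0,0.27]]])

```text
clock: 19.92
position: [0.5289, 0.056, 0.1731]
tcp_rot: [-2.688, -1.551, 0.035]
force: [-0.1, 0.4, 8.0]
finger_gap: 0.366
```

```bash
python3 look.py w23; python3 capz.py w23; python3 zz.py w23
```

```text
t 19.925 tcp [0.5289 0.056  0.1731] yaw 59.98 F [-0.07  0.45  7.97] M [-0.096  0.127  0.   ] gap 0.3656
shift mm [ 160.36 -129.24   59.85] turn [-0.0437 -0.0096 -0.454 ] shift in final frame [201.89 -48.08  54.14]
w23 cap z 650 0.05996 sd 0.0007 housing 0.04367
```

View pics/w23d.png

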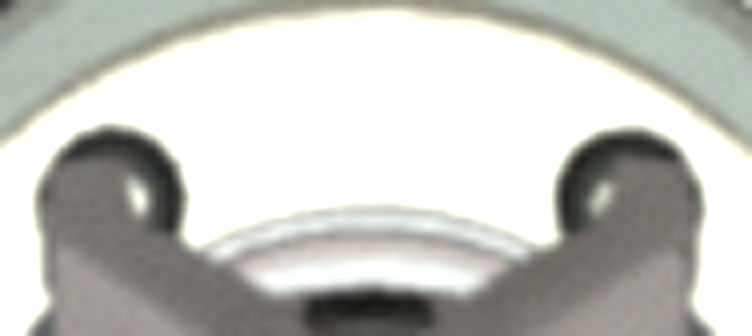

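>>> drive_tool(series=[[[0,-0.0002,0.0001,0,0,0,0.22],[0,-0.0002,0.0002,0,0,0,0.17],[0,0,0,0,0,0,0.17],[0,0,0,0,0,0,0.17]]])

```text
clock: 20.48
position: [0.5286, 0.056, 0.1729]
tcp_rot: [-2.688, -1.551, 0.035]
force: [-0.4, -0.4, 6.9]
finger_gap: 0.413
```

```bash
python3 look.py w24; python3 capz.py w24; python3 zz.py w24
```

```text
t 20.475 tcp [0.5286 0.056  0.1729] yaw 59.97 F [-0.37 -0.37  6.93] M [-0.229  0.122 -0.009] gap 0.4133
shift mm [ 160.47 -128.99   59.53] turn [-0.0435 -0.0095 -0.4542] shift in final frame [201.87 -47.76  53.87]
w24 cap z 655 0.05983 sd 0.0007 housing 0.04355
```

View pics/w24d.png

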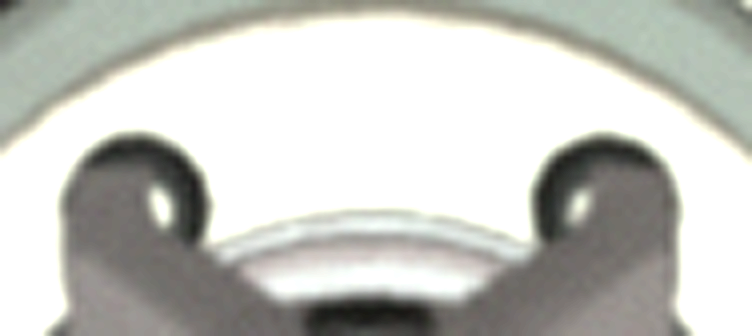

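>>> drive_tool(series=[[[0,-0.0003,0.0001,0,0,0,0.12],[0,-0.0003,0.0002,0,0,0,0.07],[0,-0.0003,0.0002,0,0,0,0.02],[0,0,0,0,0,0,0.02],[0,0,0,0,0,0,0.02]]])

```text
clock: 21.15
position: [0.5276, 0.0566, 0.1724]
tcp_rot: [-2.688, -1.551, 0.035]
force: [-0.9, -0.0, 7.7]
finger_gap: 0.492
```

```bash
python3 look.py w25; python3 capz.py w25; python3 zz.py w25
```

```text
t 21.15 tcp [0.5276 0.0566 0.1724] yaw 59.98 F [-0.89 -0.    7.73] M [-0.106  0.197 -0.014] gap 0.4923
shift mm [ 160.46 -127.87   59.03] turn [-0.0439 -0.0095 -0.4541] shift in final frame [201.36 -46.78  53.37]
w25 cap z 597 0.06003 sd 0.0007 housing 0.04344
```

View pics/w25d.png

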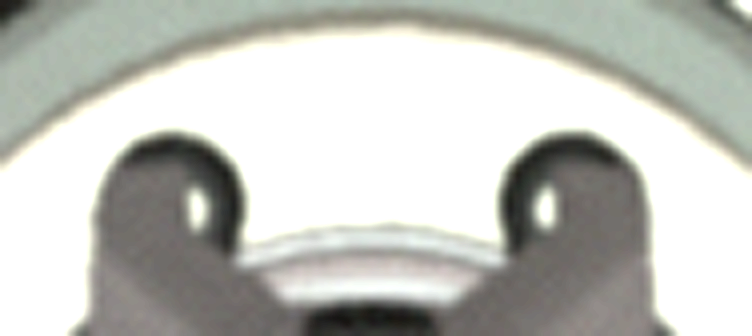

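>>> drive_tool(series=[[[0,-0.0003,0.0002,0,0,0,-0.03],[0,-0.0003,0.0003,0,0,0,-0.08],[0,-0.0002,0.0003,0,0,0,-0.13],[0,-0.0002,0.0002,0,0,0,-0.18],[0,0,0,0,0,0,-0.18],[0,0,0,0,0,0,-0.18]]])

```text
clock: 21.95
position: [0.5268, 0.0571, 0.1714]
tcp_rot: [-2.688, -1.551, 0.035]
force: [-0.6, -1.5, 8.3]
finger_gap: 0.595
```

```bash
python3 look.py w26; python3 capz.py w26; python3 zz.py w26
```

```text
t 21.95 tcp [0.5268 0.0571 0.1714] yaw 59.98 F [-0.63 -1.55  8.32] M [-0.078  0.123  0.019] gap 0.5947
shift mm [ 160.36 -126.94   58.01] turn [-0.0437 -0.0096 -0.4541] shift in final frame [200.85 -45.93  52.4 ]
w26 cap z 505 0.06084 sd 0.0007 housing 0.0435
```

View pics/w26d.png

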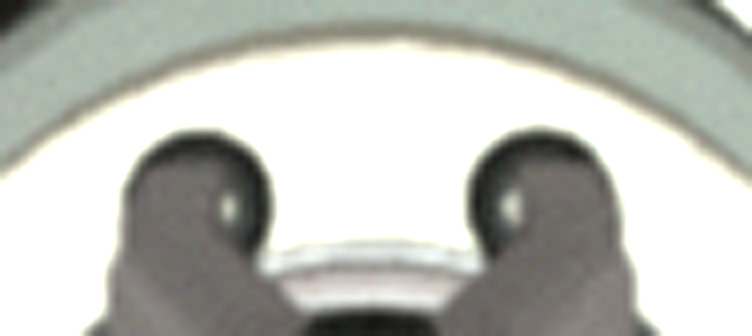

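>>> drive_tool(series=[[[0,-0.0003,0.0004,0,0,0,-0.23],[0,-0.0002,0.0003,0,0,0,-0.28],[0,-0.0002,0.0002,0,0,0,-0.32],[0,0,0,0,0,0,-0.34],[0,0,0,0,0,0,-0.34]]])

```text
clock: 22.62
position: [0.5258, 0.0576, 0.17]
tcp_rot: [-2.687, -1.551, 0.036]
force: [-0.5, -0.5, 4.6]
finger_gap: 0.672
```

```bash
python3 look.py w27; python3 capz.py w27; python3 zz.py w27
```

```text
t 22.625 tcp [0.5258 0.0576 0.17  ] yaw 59.99 F [-0.45 -0.53  4.55] M [-0.111 -0.021 -0.003] gap 0.6723
shift mm [ 160.55 -125.83   56.6 ] turn [-0.0445 -0.0093 -0.454 ] shift in final frame [200.49 -44.86  51.03]
w27 cap z 477 0.06124 sd 0.0007 housing 0.04363
```

View pics/w27d.png

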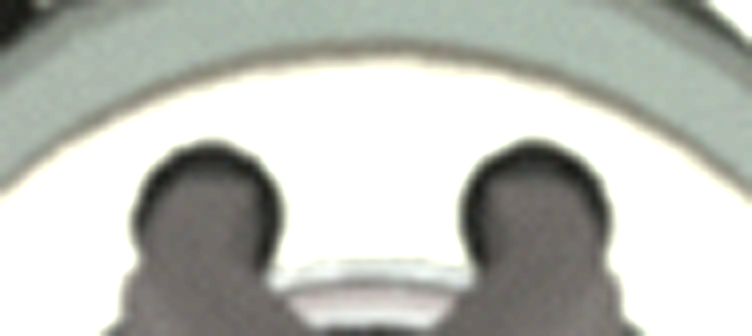

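Run:
```python
from eyes import *
eyes('w27',281,460,142,.0645)
eyes('w26',270,470,128,.0641)
eyes('w22',170,582,128,.063) 
eyes('w13',285,497,178,.0735,10,248,190)
```

```text
w27 sep 28.401964366086773 mid [0.5249 0.0591 0.0645] from axis: out 37.25 lat -0.18
w26 sep 30.311012731722336 mid [0.5252 0.059  0.0641] from axis: out 36.89 lat -0.05
w22 sep 49.159700764197275 mid [0.5286 0.0579 0.063 ] from axis: out 33.39 lat 0.71
w13 sep 27.578692956195585 mid [0.5254 0.0601 0.0735] from axis: out 37.27 lat 1.01
```

>>> drive_tool(series=[[[0,0,-0.001,0,0,0,-0.34],[0,0,-0.001,0,0,0,-0.34],[0,0,-0.001,0,0,0,-0.34],[0,0,0,0,0,0,-0.34],[0,0,0,0,0,0,-0.34]]])

```text
clock: 23.3
position: [0.5258, 0.0576, 0.173]
tcp_rot: [-2.687, -1.551, 0.036]
force: [0.7, -0.8, -0.8]
finger_gap: 0.67
```

```bash
python3 look.py w28; python3 capz.py w28; python3 zz.py w28
```

```text
t 23.3 tcp [0.5258 0.0576 0.173 ] yaw 59.99 F [ 0.72 -0.79 -0.83] M [-0.027  0.006  0.022] gap 0.6697
shift mm [ 160.51 -125.72   59.56] turn [-0.0447 -0.0093 -0.4539] shift in final frame [200.46 -44.92  53.97]
w28 cap z 468 0.0612 sd 0.0007 housing 0.04353
```

View pics/w28d.png

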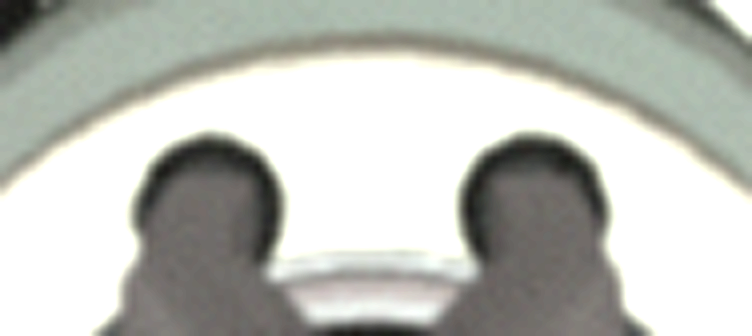

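>>> drive_tool(series=[[[0,0,-0.002,0,0,0,-0.34],[0,0,-0.002,0,0,0,-0.34],[0,0,-0.004,0,0,0,-0.34],[0,0,-0.01,0,0,0,-0.34],[0,0,-0.015,0,0,0,-0.34],[0,0,-0.01,0,0,0,-0.34],[0,0,0,0,0,0,-0.34]]])

```text
clock: 24.22
position: [0.5284, 0.0568, 0.2173]
tcp_rot: [-2.688, -1.551, 0.032]
force: [-0.5, 0.3, -2.1]
finger_gap: 0.67
```

```bash
python3 look.py w29; python3 capz.py w29
python3 - <<'E'
from h import *
p,_,_=load('w29'); a=cv2.resize(p[150:270,210:360],None,fx=5,fy=5,interpolation=2); cv2.imwrite('pics/w29d.png',np.clip((a.astype(float)-15)*2.2,0,255).astype(np.uint8))
E
```

```text
t 24.225 tcp [0.5284 0.0568 0.2173] yaw 59.99 F [-0.53  0.34 -2.08] M [-0.063 -0.033 -0.015] gap 0.6696
shift mm [ 159.77 -126.58  104.06] turn [-0.0423 -0.0108 -0.4539] shift in final frame [201.11 -47.58  98.32]
w29 cap z 390 0.06114 sd 0.0008 housing 0.04355
```

View pics/w29d.png

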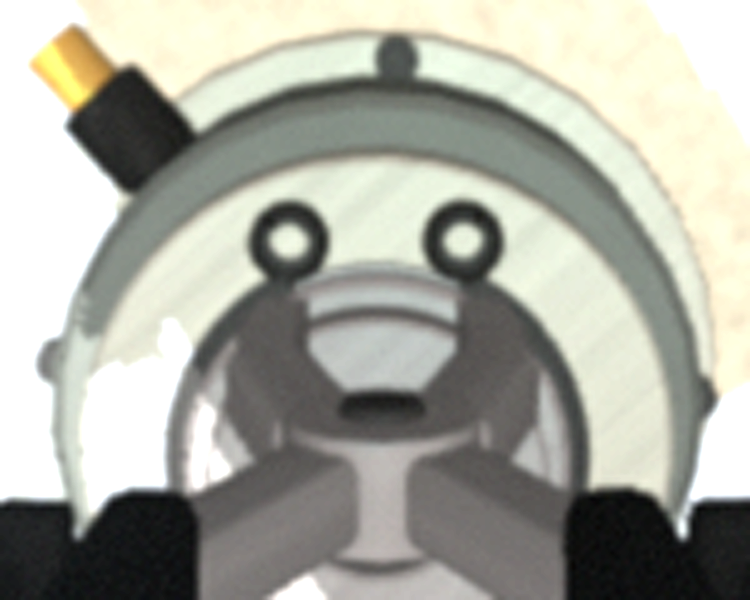

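```bash
python3 - <<'E'
from tl import *
from axis import fit
A=V('w29'); f=lambda u,v:(210+u/5-.4,150+v/5-.4)
e=[A.world(*f(u,240),.064) for u in (290,463)]; m=(e[0]+e[1])/2
print(np.linalg.norm(e[0]-e[1])*1000,m, np.hypot(*(m[:2]-[.5572,.0406]))*1000)
print(fit(A.I,A.p,np.array([.557,.0405]),.06,50,100,195))
P=None
from workcell import optics
p,D=optics.capture('scene'); save('s29',p,D,info(optics,'scene'))
a=cv2.resize(p[205:305,225:331],None,fx=6,fy=6,interpolation=2); cv2.imwrite('pics/s29c.png',np.clip(a*1.0,0,255).astype(np.uint8))
E
python3 -c "
from plan import *
plan([0.4945,0.2605,0.24],86)"
```

```text
28.04061936725897 [0.52505727 0.05917512 0.064     ] 37.12398201396419
(array([0.55735569, 0.04040037]), np.float64(0.10890845703137933), 48, array([0.55639279, 0.04102307, 0.0489716 ]))
t 24.325 tcp [0.5275 0.0567 0.216 ] yaw 59.99 F [-0.08 -0.03 -1.72] M [-0.038  0.005 -0.025] gap 0.6684
shift mm [ 159.94 -131.45  -18.18] turn [-0.0445 -0.0095 -0.4539] shift in final frame [200.98 -47.14 -23.98]
```

View pics/s29c.png

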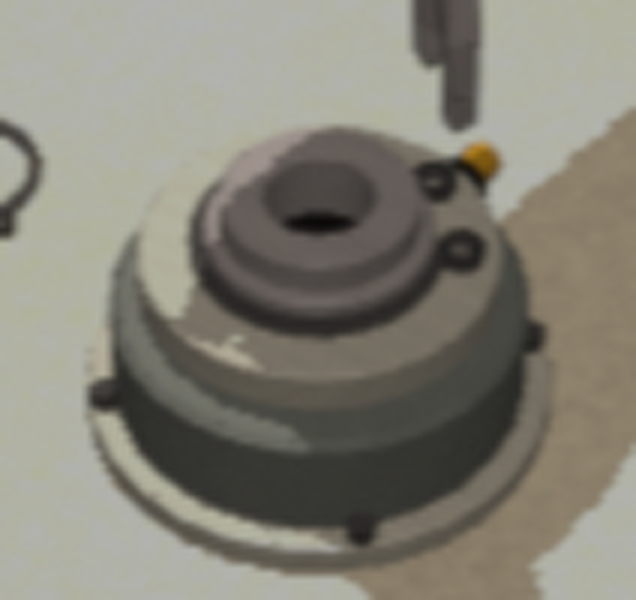

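>>> drive_tool(series=[[[0,0,-0.02,-0.045,0,0,-0.34],[0,0,-0.025,0,0,-0.15,-0.34],[0,0,0,0,0,-0.15,-0.34],[0,0,0,0,0,-0.154,-0.34],[0,0,0,0.045,0,0,-0.34],[0,0,0,0,0,0,-0.34]]])

```text
clock: 25.08
position: [0.5286, 0.0561, 0.2603]
tcp_rot: [-2.274, -2.119, 0.05]
force: [-1.0, -0.0, -1.0]
finger_gap: 0.674
```

```bash
python3 -c "
from plan import *
plan([0.4945,0.2605,0.26],86)"
```

```text
t 25.075 tcp [0.5286 0.0561 0.2603] yaw 85.97 F [-1.02 -0.01 -1.04] M [ 0.036 -0.075 -0.054] gap 0.6743
shift mm [201.48 -48.28   2.31] turn [-0.0461  0.0013 -0.0005] shift in final frame [201.5  -48.24   0.34]
```

>>> drive_tool(series=[[[0.025,-0.0055,0,0,0,0,-0.34],[0.035,-0.0075,0,0,0,0,-0.34],[0.04,-0.0085,0,0,0,0,-0.34],[0.04,-0.0085,0,0,0,0,-0.34],[0.035,-0.0075,0,0,0,0,-0.34],[0.025,-0.0055,0,0,0,0,-0.34],[0,0,0.015,0,0,0,-0.34],[0,0,0.015,0,0,0,-0.34],[0,0,0,0,0,0,-0.34]]])

```text
clock: 26.2
position: [0.4973, 0.2568, 0.2309]
tcp_rot: [-2.275, -2.118, 0.055]
force: [-0.1, 0.2, -1.7]
finger_gap: 0.67
```

```bash
python3 look.py w30
python3 - <<'E'
from h import *
p,_,_=load('w30'); a=cv2.resize(p[140:260,210:370],None,fx=5,fy=5,interpolation=2); cv2.imwrite('pics/w30d.png',np.clip((a.astype(float)-5)*2.2,0,255).astype(np.uint8))
E
```

```text
t 26.2 tcp [0.4973 0.2568 0.2309] yaw 85.89 F [-0.11  0.22 -1.69] M [ 0.019 -0.077  0.055] gap 0.6702
shift mm [  4.11   2.77 111.88] turn [-0.0481  0.0035 -0.0019] shift in final frame [  3.72  -2.61 111.89]
```

View pics/w30d.png

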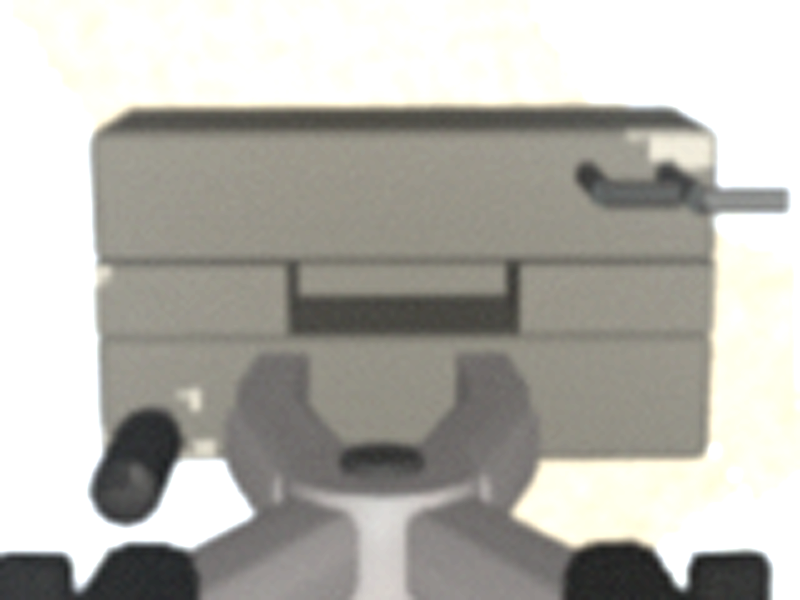

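```bash
cat > pk.py <<'E'
from tl import *
def pk(n,cor,jin,jrow,u0=210,v0=140,S=5):
    A=V(n); f=lambda u,v:(u0+u/S-.4,v0+v/S-.4)
    C=[A.world(*f(*c),.05) for c in cor]; c=sum(C)/4; print('pocket',c.round(4),'size',np.linalg.norm(C[1]-C[0])*1e3,np.linalg.norm(C[2]-C[0])*1e3)
    d=C[1]-C[0]; print('yaw',np.degrees(np.arctan2(d[1],d[0])))
    t=A.w2t(c); j=[A.tool(*f(u,jrow),106.9) for u in jin]; m=(j[0]+j[1])/2+np.array([0,4.25,0])
    print('pocket in tool',t.round(2),'tips',m.round(2),'sep',j[1][0]-j[0][0]+7,'shift',(t-m).round(2), 'tips world',A.t2w(m).round(4))
E
python3 - <<'E'
from pk import *
pk('w30',[(288,262),(520,262),(288,333),(520,333)],(308,458),354)
E
```

```text
pocket [0.4996 0.2608 0.05  ] size 40.93398055873094 12.801993764901411
yaw 85.8914989134431
pocket in tool [  4.8   10.7  180.57] tips [  0.89   5.18 106.9 ] sep 27.706485460513328 shift [ 3.91  5.51 73.67] tips world [0.4974 0.2573 0.1239]
```

>>> drive_tool(series=[[[0.0039,0.0022,0,0,0,0,-0.34],[0,0.0007,0.015,0,0,0,-0.34],[0,0.0007,0.015,0,0,0,-0.34],[0,0.0006,0.014,0,0,0,-0.34],[0,0,0,0,0,0,-0.34],[0,0,0,0,0,0,-0.34]]])

```text
clock: 27.0
position: [0.5008, 0.2626, 0.1888]
tcp_rot: [-2.274, -2.12, 0.049]
force: [-0.6, -0.9, -1.0]
finger_gap: 0.669
```

```bash
python3 look.py w31
python3 - <<'E'
from h import *
p,_,_=load('w31'); a=cv2.resize(p[150:250,210:370],None,fx=5,fy=5,interpolation=2); cv2.imwrite('pics/w31d.png',np.clip((a.astype(float)-5)*2.2,0,255).astype(np.uint8))
E
```

```text
t 27.0 tcp [0.5008 0.2626 0.1888] yaw 86.0 F [-0.6  -0.86 -1.04] M [-0.002 -0.027  0.012] gap 0.6695
shift mm [-2.26 -2.51 69.98] turn [-0.0452  0.0006 -0.0001] shift in final frame [-2.31 -5.67 69.8 ]
```

View pics/w31d.png

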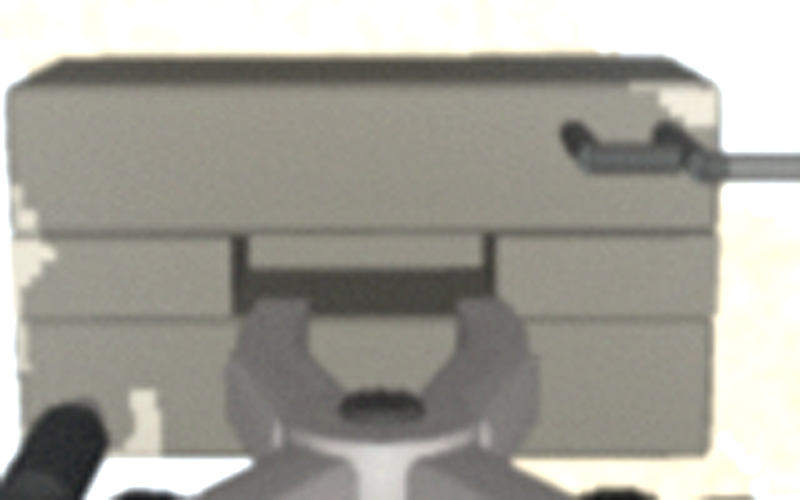

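Run:
```python
from pk import *
pk('w31',[(232,234),(497,234),(232,316),(497,316)],(308,457),299,210,150)
```

```text
pocket [0.4994 0.2608 0.05  ] size 40.86215062951693 12.98160125609474
yaw 85.96122775946804
pocket in tool [ -1.86   5.02 138.71] tips [  0.86   4.5  106.9 ] sep 27.556639303593684 shift [-2.71  0.52 31.81] tips world [0.5005 0.2634 0.0818]
```

>>> drive_tool(series=[[[-0.0027,-0.0011,0,0,0,0,-0.34],[0,0.0005,0.01,0,0,0,-0.34],[0,0.0003,0.007,0,0,0,-0.34],[0,0,0,0,0,0,-0.34],[0,0,0,0,0,0,-0.34]]])

```text
clock: 27.68
position: [0.4994, 0.2599, 0.1717]
tcp_rot: [-2.273, -2.12, 0.049]
force: [0.0, 0.4, -1.2]
finger_gap: 0.671
```

```bash
python3 look.py w32
python3 - <<'E'
from h import *
p,_,_=load('w32'); a=cv2.resize(p[150:250,210:370],None,fx=5,fy=5,interpolation=2); cv2.imwrite('pics/w32d.png',np.clip((a.astype(float)-5)*2.2,0,255).astype(np.uint8))
E
```

```text
t 27.675 tcp [0.4994 0.2599 0.1717] yaw 86.0 F [ 0.02  0.36 -1.16] M [-0.012 -0.016  0.022] gap 0.6709
shift mm [ 0.49 -2.09 52.83] turn [-0.0454  0.0008 -0.    ] shift in final frame [ 0.45 -4.49 52.68]
```

View pics/w32d.png

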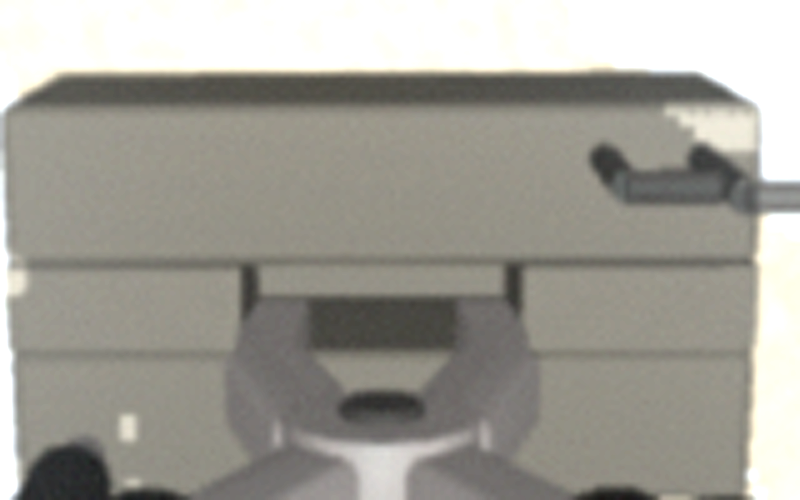

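Run:
```python
from pk import *
pk('w32',[(242,263),(523,263),(242,351),(523,351)],(308,457),298,210,150)
```

```text
pocket [0.4994 0.2608 0.05  ] size 40.87388491698561 13.196789875409918
yaw 85.96999013809783
pocket in tool [  0.91   5.43 121.56] tips [  0.88   4.33 106.9 ] sep 27.553327266670735 shift [ 0.03  1.1  14.66] tips world [0.499  0.2608 0.0647]
```

>>> drive_tool(series=[[[0,0.0004,0.003,0,0,0,-0.34],[0,0.0003,0.007,0,0,0,-0.34],[0,0.0005,0.01,0,0,0,-0.34],[0,0,0,0,0,0,-0.34]]])

```text
clock: 28.22
position: [0.4989, 0.2594, 0.1504]
tcp_rot: [-2.273, -2.12, 0.052]
force: [-0.3, 0.3, -1.6]
finger_gap: 0.668
```

>>> drive_tool(series=[[[0,0.0005,0.01,0,0,0,-0.34],[0,0.0005,0.01,0,0,0,-0.34],[0,0.0003,0.006,0,0,0,-0.34],[0,0,0,0,0,0,-0.34]]])

```text
clock: 28.72
position: [0.4994, 0.2596, 0.125]
tcp_rot: [-2.273, -2.12, 0.051]
force: [0.8, 0.7, -0.6]
finger_gap: 0.669
```

```bash
python3 look.py w33
```

```text
t 28.725 tcp [0.4994 0.2596 0.125 ] yaw 86.0 F [ 0.78  0.66 -0.6 ] M [ 0.01  -0.068 -0.045] gap 0.6691
shift mm [ 0.76 -4.2   6.18] turn [-0.0464  0.0015 -0.    ] shift in final frame [ 0.75 -4.48  5.98]
```

View pics/w33b.png

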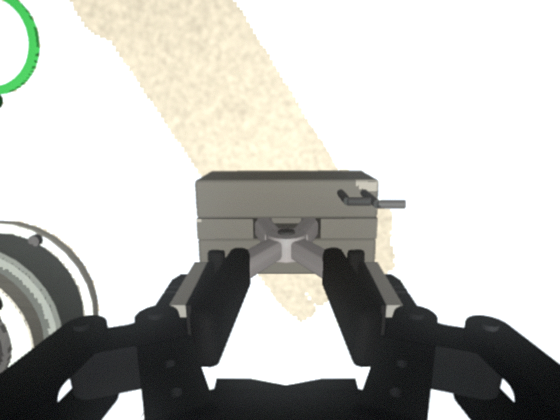

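Pliers are in the pocket, jaws between its ends at about (287,240). Lowering the last few mm until the pins touch the floor.

>>> drive_tool(series=[[[0,0,0.0015,0,0,0,-0.34],[0,0,0.0015,0,0,0,-0.34],[0,0,0,0,0,0,-0.34]]])

```text
clock: 29.15
position: [0.4996, 0.2599, 0.1227]
tcp_rot: [-2.273, -2.12, 0.049]
force: [0.1, -0.4, -1.5]
finger_gap: 0.673
```

>>> drive_tool(series=[[[0,0,0.001,0,0,0,-0.34],[0,0,0,0,0,0,-0.34]]])

```text
clock: 29.4
position: [0.4996, 0.2599, 0.1216]
tcp_rot: [-2.273, -2.12, 0.049]
force: [0.5, 0.1, -2.0]
finger_gap: 0.669
```

>>> drive_tool(series=[[[0,0,0.001,0,0,0,-0.34],[0,0,0.0005,0,0,0,-0.34],[0,0,0,0,0,0,-0.34]]])

```text
clock: 29.78
position: [0.4995, 0.2599, 0.1201]
tcp_rot: [-2.273, -2.12, 0.049]
force: [-0.4, -0.1, -1.0]
finger_gap: 0.669
```

>>> drive_tool(series=[[[0,0,0.0007,0,0,0,-0.34],[0,0,0.0005,0,0,0,-0.34],[0,0,0,0,0,0,-0.34]]])

```text
clock: 30.15
position: [0.5, 0.26, 0.1195]
tcp_rot: [-2.274, -2.12, 0.047]
force: [-0.2, -0.7, 3.7]
finger_gap: 0.67
```

>>> drive_tool(series=[[[0,0,-0.0004,0,0,0,-0.37],[0,0,0,0,0,0,-0.4],[0,0,0,0,0,0,-0.44],[0,0,0,0,0,0,-0.5],[0,0,0,0,0,0,-0.6],[0,0,0,0,0,0,-0.8],[0,0,0,0,0,0,-1],[0,0,0,0,0,0,-1],[0,0,0,0,0,0,-1]]])

```text
clock: 31.28
position: [0.4995, 0.2599, 0.1194]
tcp_rot: [-2.273, -2.12, 0.049]
force: [-0.2, -0.5, 0.6]
finger_gap: 0.998
```

```bash
python3 look.py w34
```

```text
t 31.275 tcp [0.4995 0.2599 0.1194] yaw 86.0 F [-0.19 -0.47  0.55] M [-0.009 -0.049 -0.017] gap 0.9983
shift mm [ 0.49 -4.52  0.61] turn [-0.0454  0.0007  0.    ] shift in final frame [ 0.49 -4.54  0.41]
```

View pics/w34b.png

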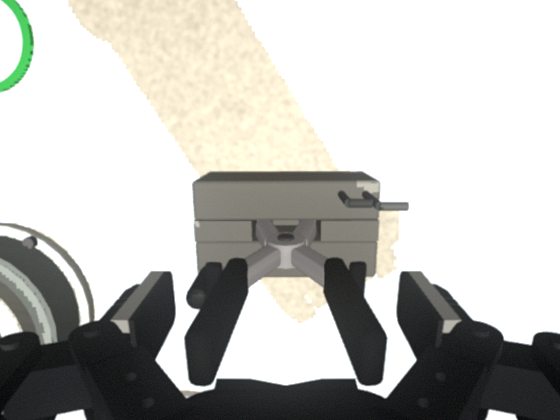

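Run:
```python
from look import Qmap
import numpy as np
p,P,Q=Qmap('w34')
q=P[235:388,186:388].reshape(-1,3)
for z0 in (.168,.16,.15,.14,.13):
    k=q[(abs(q[:,2]-z0)<.003)]
    for s in (-1,1):
        j=k[(np.sign(k[:,1]-.2605)==s)&(abs(k[:,1]-.2605)<.036)]
        if len(j)>5: print(z0,s,len(j),np.percentile(j,[3,97],axis=0).round(4).tolist())
print(q[(q[:,2]<.2)&(abs(q[:,1]-.26)<.036)][:,2].max())
```

```text
0.168 -1 1209 [[0.4974, 0.2297, 0.1651], [0.5141, 0.2371, 0.1675]]
0.168 1 1271 [[0.5006, 0.2823, 0.1651], [0.5178, 0.2897, 0.1676]]
0.16 -1 553 [[0.496, 0.231, 0.1573], [0.5124, 0.2385, 0.1628]]
0.16 1 529 [[0.4994, 0.2807, 0.1572], [0.5156, 0.2892, 0.1629]]
0.15 -1 416 [[0.4956, 0.2321, 0.1472], [0.5122, 0.2393, 0.1528]]
0.15 1 418 [[0.4988, 0.28, 0.1472], [0.5149, 0.2884, 0.1528]]
0.14 -1 347 [[0.4948, 0.2331, 0.1373], [0.5111, 0.2404, 0.1429]]
0.14 1 351 [[0.4981, 0.279, 0.1372], [0.514, 0.2875, 0.1428]]
0.13 -1 294 [[0.4943, 0.2341, 0.1272], [0.5111, 0.2414, 0.1327]]
0.13 1 284 [[0.4972, 0.278, 0.1272], [0.5135, 0.2865, 0.1329]]
0.19784494887102877
```

>>> drive_tool(series=[[[0,0,-0.01,0,0,0,-1],[0,0,-0.02,0,0,0,-1],[0,0,-0.03,0,0,0,-1],[0,0,-0.04,0,0,0,-1],[0,0,-0.03,0,0,0,-1],[0,-0.03,0,0,0,0,-1],[0,-0.03,0,0,0,0,-1],[0,0,0,0,0,0,-1],[0,0,0,0,0,0,-1]]])

```text
clock: 32.45
position: [0.4463, 0.2637, 0.2526]
tcp_rot: [-2.274, -2.12, 0.047]
force: [0.2, -1.3, -0.2]
finger_gap: 0.999
```

```bash
python3 look.py w35
python3 - <<'E'
from h import *
from workcell import optics
p,D=optics.capture('scene'); save('s35',p,D,info(optics,'scene'))
a=cv2.resize(p[190:380,200:480],None,fx=2.8,fy=2.8,interpolation=2); cv2.imwrite('pics/s35c.png',a)
p,D=optics.capture('top'); I=info(optics,'top'); save('t35',p,D,I)
q,D0,_=load('top0')
def H(D):
    v,u=np.mgrid[0:420,0:560]; c,Rm,t=I; X,Y=und(c,u.astype(float),v.astype(float)); return (np.dstack([X*D,Y*D,D])-t)@Rm
def cap(D):
    P=H(D); d=P[...,:2]-np.array([.5565,.0385]); rr=np.hypot(d[...,0],d[...,1])*1000; a=np.degrees(np.arctan2(d[...,1],d[...,0]))
    return [round(float(np.median(P[...,2][(rr>41)&(rr<46)&(abs((a-c+180)%360-180)<40)]))*1000,2) for c in (-120,-30,60,150)]
print(cap(D0),cap(D))
cv2.imwrite('pics/t35c.png',np.clip(cv2.resize(p[165:245,220:300],None,fx=7,fy=7,interpolation=3)*1.6,0,255).astype(np.uint8))
E
```

```text
t 32.45 tcp [0.4463 0.2637 0.2526] yaw 85.98 F [ 0.16 -1.27 -0.24] M [ 0.03  -0.025  0.027] gap 0.9994
shift mm [  0.46  54.63 131.31] turn [-0.0442  0.0001 -0.0003] shift in final frame [  0.43  48.78 133.6 ]
[70.81, 70.68, 69.96, 71.64] [60.46, 60.49, 60.03, 61.36]
```

View pics/s35c.png

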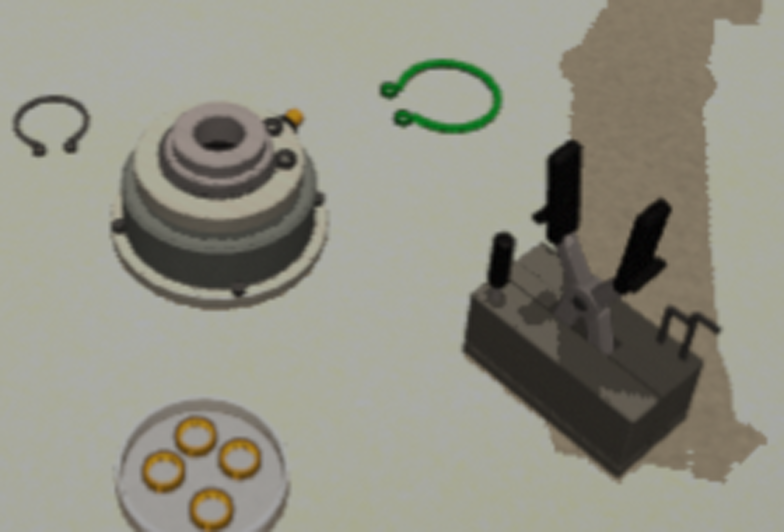

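View pics/t35c.png

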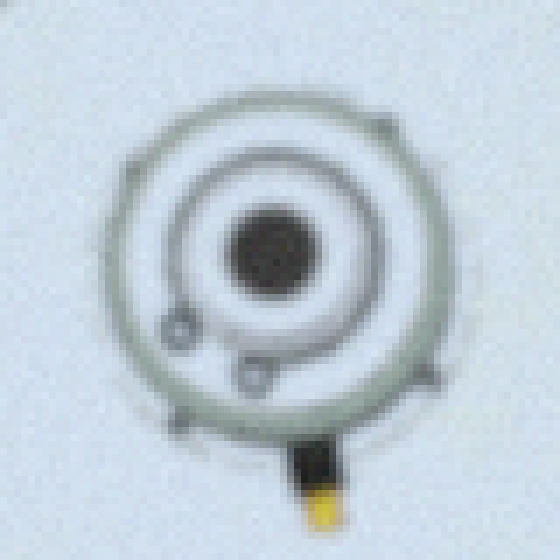

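The scene view shows the pliers standing in the block, with the ring at the foot of the spindle and its eyes at (275,128) and (285,158) in the crop. The cap is held about 10.2 mm down on all four sides, which fits a ring seated in the groove. Handing in.

```bash
python3 -c "
from workcell import r,ticket
print(ticket.finish_job()); print(r.observe()['clock'])"
```

```text
the job is handed in; nothing more can be done
None
the job is handed in; nothing more can be done
```

The ring is seated in the spindle groove and the pliers are back in the tool block, tips down. I handed the job in at about 32.6 s of the 72 s allowed.

**What I did:**
- I took the pliers from the block and put both tips in the ring's eyes. After a partial spread I closed up and re-seated them, because the tips looked off-centre.
- I spread the eyes to about 49–50 mm by camera, well short of the 60 mm overstretch limit.
- I pressed the ring and cap down about 11 mm with at most about 10 N at the tips. The deepest camera reading was about 11.4 mm, short of the 12.5 mm stop.
- I let the ring contract, drew the tips out, and stood the pliers back in the pocket.

**Last checks:**
- **Ring:** the eyes measured 28.0 mm apart (28.3 mm when slack). Their midpoint was 37.1 mm from the spindle axis, where about 36.9 mm is expected.
- **Cap:** it is held 9.9–10.4 mm down on four sides, which fits the ring sitting against the groove's upper wall all round.
- **Bystanders:** in the views I checked, the dish, the green and small rings, and the other tools in the block looked undisturbed. I did not look at the sprayer and grease jar again at the end.

**What disagreed or stayed open:**
- During the spread the tips looked 2 mm or more outside the eye centres, more than the full-width pins should allow. They held throughout.
- The wrist force read 1–2 N below the spring's nominal value at full depth.
- The released pliers lean about 0.05 rad within the pocket's play, the opposite way from at the start.

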